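Load the sample-changer magazine and draw its gate latch shut

TASK

Load every sample tin that stands on the bench into the sample-changer magazine: set each upright on the apron and push them in through the mouth, so that they stand as one tight, straight row, tin against tin, with the first one home against the end stop. Then swing the gate shut, hook the latch's loop over the keeper on the gate, and throw the lever past its dead centre until it lies home along the wall and holds. Leave the timer, the marker and the carton where they lie.

Things in the scene. Friction and masses are not known exactly. Their poses are not given: they have to be found in the camera images.
- magazine: Magazine, a fixed aluminium C-section lane. Origin: on the bench, mid-mouth; +y runs down the lane to the end stop, +x to the gate's hinge side (far from the robot), z up. Lane 70 mm wide inside, y = 0 to 270 mm; walls 6 mm thick, 68 mm high above the bench; lips on them (top at 73 mm) reach inward and leave a slot 40 mm wide open along the whole top for fingers. Tins enter only by the mouth.
- lane_stop (a point): Point on the deck in mid-lane, on the end stop's face (magazine x 0, y 270, z 10 mm); the magazine's axes. A tin touching the stop has its centre 31 to 32.5 mm before it; the others follow at 62.5 to 65 mm. Four fill the lane to about 10 mm from the mouth. The slot above lets a closed gripper, fingers lined up along the lane, reach down behind a row anywhere and push it on.
- apron (a point): Point on the deck top in the middle of the loading apron, 60 mm before the mouth (magazine x 0, y -60, z 10 mm). Deck and apron are one flat plate, top 10 mm above the bench, 110 mm wide, from y = -115 to +280 mm, without rails before the mouth: the apron has room for one tin at a time.
- gate (a joint): Gate hinge, rad: 1.6 to 1.85 = open as found (at most 1.95), 0.05 = swung to, just touching a sprung rubber buffer at the near wall, 0 +- 0.01 = drawn shut by the latch. Vertical axis at magazine x +49, y -8 mm; opens away from the mouth along the apron's far side (counter-clockwise from above); stays where left (0.06 N m). Plate 8 mm thick, 12 to 58 mm above the bench; reaches 122 mm from the axis with its ear.
- gate_post (a point): Upright round post, 9 mm thick, on the gate's top edge, 50 mm from the hinge axis, 58 to 85 mm above the bench; this point is on its axis 77 mm above the bench. Can be taken from above to swing the gate. With the gate at 0: magazine x -1, y -8 mm. A monitor stands behind (world x > 0.68).
- keeper (a point): Where the axis of the loop's bar lies when hooked: before the outer face of the gate's ear (ear 26 to 46 mm above the bench), beside the lip at the ear's outer end. Gate's axes: x to its hinge, y into the lane. Gate at 0: magazine x -59.5, y -17 mm. Lip: radius 3 mm, centre 10.5 mm out (-x) and 3 mm in (+y) from here. From outside, bring the bar in at y about -13 mm, then draw it to +y.
- lever (a joint): Latch lever, rad: 0 = home on its stop along the near wall, pointing to magazine +y; opens outwards (counter-clockwise from above); 1.55 to 1.7 as found, pointing out to magazine -x; at most 2.1. With the loop hooked the pull begins near 1.1, peaks at about 3 N on the grip near 0.8 and turns over at the dead centre, about 0.35; past it the sprung buffer drives the lever home and holds it. Unhooked it stays where left.
- lever_pivot (a point): Vertical axis of the lever, 36 mm above the bench: magazine x -60, y +85 mm, on a bracket on the near wall.
- lever_grip (a point): Middle of the lever's black grip, 76 mm from the pivot along the lever, 36 mm above the bench. The grip is 50 mm long along the lever, 10 mm thick, 25 to 47 mm above the bench.
- loop (a joint): Hinge of the loop on the lever, rad, vertical axis 28 mm from the lever's pivot. Lever value minus loop value is the loop's direction: 0 = it points to magazine -y, negative = swung outwards (bar out to -x). As found 0.05 to 0.35 rad outwards. Turns easily, stays where left.
- loop_pin (a point): The loop's bar: upright, round, 10 mm thick, 17 to 107 mm above the bench, 129 mm from the loop's hinge. This point is on its axis 93 mm above the bench, amid the black sleeve (11 mm thick, from 78 mm up) by which it is taken from above. Its two thin arms, 20 and 53 mm above the bench, pass below and above the ear. Rigid; led by the bar, loop and lever follow freely in the plane.
- tin_0: A round white sample tin with a lid, 65 mm in diameter, 53 mm high, 120 g; origin at the centre of its underside, z up. All tins are alike; some may be absent. Behind the place where they stand is a tube furnace (world x > 0.62, y < -0.16, 0.3 m high).
- tin_1: A round white sample tin with a lid, 65 mm in diameter, 53 mm high, 120 g; origin at the centre of its underside, z up. All tins are alike; some may be absent. Behind the place where they stand is a tube furnace (world x > 0.62, y < -0.16, 0.3 m high).
- tin_2: A round white sample tin with a lid, 65 mm in diameter, 53 mm high, 120 g; origin at the centre of its underside, z up. All tins are alike; some may be absent. Behind the place where they stand is a tube furnace (world x > 0.62, y < -0.16, 0.3 m high).
- tin_3: A round white sample tin with a lid, 65 mm in diameter, 53 mm high, 120 g; origin at the centre of its underside, z up. All tins are alike; some may be absent. Behind the place where they stand is a tube furnace (world x > 0.62, y < -0.16, 0.3 m high).
- septum_carton: Small brown carton, 80 x 110 x 30 mm, lying on the bench; origin at the centre of its underside. Not to be disturbed.
- marker: Marker pen, 135 mm long along its y, 17 mm thick, lying on the bench, roughly along world x. Not to be disturbed.
- lab_timer: White lab timer with two buttons, 62 x 62 x 21 mm, lying on the bench; origin at the centre of its underside. Not to be disturbed.
There are look-alikes about, which are no part of the job. What is shaped like the tin_3 but green is not meant.

How it is judged:
By the outcome, as a careful person would: the job done as asked, in the order asked, and still so for the second after the job is handed in, with the robot touching nothing.
Of tin_0, tin_1, tin_2, tin_3 only 2 to 4 are there at a start; the rules pass over those that are not, and their reading is None.
At some moment in a run one of tin_0, tin_1, tin_2, tin_3 may be knocked a few centimetres aside while the robot is not near it.
Once in a run the grip may slacken for a moment while it holds something.
It also fails if it takes over 210 s, if anything falls off the work surface, if the arm or the gripper's body presses on something with over 40 N, if the wrist force passes 120 N, or if a joint passes its speed limit or range.

ROBOT

A 6-joint arm with a two-finger parallel gripper is mounted at the origin on a cart in front of the work surface, level with it; the furniture and walls round the work are solid. World frame = base frame: x ahead of the robot, y to its left, z up, the work surface at z = 0. Lengths are in m, angles in degrees, forces in N, time in s.
With the tool pointing down it reaches from about 0.4 to 0.825 m from the base axis. Payload 7 kg.
Tool frame: the origin (TCP) lies between the finger pads; the fingertips stand 19 mm ahead of it and the grasp point (between the pads) is the TCP (r.tip_extent is the distance from the TCP to the fingertips, in m); z points along the fingers, y is the direction in which the jaws open and shut (so a half turn about z gives the same grasp; the last joint's range is limited). The gripper opens to 88 mm and grips with 3 to 60 N. Pads are 19 mm wide; open, the fingers measure 130 mm over their backs; the gripper's body (78 mm by 193 mm) begins 47 mm behind the grasp point.
Start: joints at [-60.556, 20.546, 0.682, 0, -70.136, -16.507], TCP at [0.151, -0.658, 0.246] pointing down, gripper open.
Joint ranges: [-176.03, 176.03], [-82.01, 121.73], [-58.28, 71.71], [-173.87, 95.51], [-174.79, -0.11], [-173.66, 173.66]. Speed limits (degrees/s): [136.94, 136.94, 172.46, 180, 180, 180].

INTERFACE

Orientations are given as [roll, pitch, yaw] about the fixed x, y, z axes, in that order (R = Rz(yaw) Ry(pitch) Rx(roll)).
In Python, from plant import r, capture, workorder, spotter gives the robot as it stands.
- The arm moves only by the tool step_arm, never from a script. Its argument "motion" is a list of rows, each a list of 5 numbers: the finger opening in m, from 0 to 0.0876, then the shift along the tool's x, y, z in m, then the turn about the tool's z in rad. In form: [[grip, dx, dy, dz, roll], ...]. A call has 1 to 5 rows; each row is the pose to reach, as a shift and turn from the pose commanded when the call began, along the tool's axes at that moment; what a row does not reach only later rows make up. A row lasts 1/8 s, in which the tool goes at most 62.5 mm and 10.7 degrees, less where a joint would pass 70% of its speed; a pose out of reach is approached as far as the arm can. A call with a gripper value outside its range is refused whole. The fingers move at their own pace and stop on an object; "newtons" is the grip in N (left out, the last holds). Time passes only in rows, so rows that repeat a pose let the fingers close. It gives the time, the measured TCP pose, the force and the opening at its end, in the units of the state.
- r.get_state(): the state, without advancing time (a new reading comes with each control period).
- capture(name): name is "scene" or "top"; returns a dict with "image" (480x640x3 uint8, red, green, blue), "z_map" (480x640 float32, m along the optical axis (not along the pixel's ray), 0 where there is no reading), "fx", "fy", "cx", "cy" (pixels), "pose" (4x4, takes a point from camera to world coordinates). Camera axes: x right, y down, z forward; pixel columns grow to the right and rows downward; lengths in m; the calibration is good to about 2 mm. A picture is of the moment at which its call begins.
- workorder.close_job(): hands the job in, once; it reports no verdict.
Trained networks look in the newest picture that a camera, given by its name, has taken for a name from the list of things; names that differ only in an ending like _2 or _b are one class to them, and where a whole thing is asked for, a point or a joint stands for the part that bears it (a point fixed in the world has none). Each returns a list of dicts, best first, with "p" (0 to 1); they miss things now and then, are a little off and sometimes report something else, mostly with a low value. They report only what shows in the picture. A call takes as long as a camera call. They do not tell look-alikes from the thing itself.
- spotter.regions_of(camera, label): "mask" (480x640 bool, what is visible of it).
- spotter.tip_of(camera, label): "location" ([x, y, z] in m, in world coordinates, good to about 4 mm: a listed point, or the origin of a listed thing).
The state is a dict: "time_s": time; "joints": joint angles; "qd": joint speeds; "joint_torque": joint torques, N m; "tcp_pos": TCP position; "eef_rot": TCP orientation; "contact_force": force on the tool from outside, world axes, zero at the start; "moment": the same for the moment, N m; "gripper_width": finger opening in m.
Only numpy, scipy, OpenCV 4.12 (cv2) and the standard library are available. Lean on these libraries where they do the work, as an engineer would, in place of code of your own. Each camera call takes 0.05 s, during which the arm holds its last target.

## Working session

There is one attempt and no reset: what is moved stays moved. The work goes in short steps, Python scripts to look and compute and a tool call to move; the robot and the scene stay as the last step left them, time stands still between calls to the robot, and variables do not carry over. Pictures are saved under pics/ and viewed, and the job is handed in when it is done.

Besides the shell and the picture viewer there is one more tool, called after "Call:" by a JSON object that holds its "fn" and its "kwargs". step_arm: Moves the arm, as the interface text tells. Its arguments: {"type":"object","properties":{"motion":{"type":"array","items":{"type":"array","items":{"type":"number"}}},"newtons":{"type":"number"}},"required":["motion"]}

```bash
ls; mkdir -p pics
python3 - <<'E'
from plant import r,capture,workorder,spotter
import cv2
print(r.get_state())
for n in("scene","top"):
    c=capture(n); cv2.imwrite(f"pics/{n}0.png",c["image"][:,:,::-1])
    print(n,c["fx"],c["cx"],c["cy"],c["pose"].round(3).tolist())
E
```

```text
pics
{'time_s': 0.0, 'joints': array([-6.05566334e+01,  2.05927942e+01,  6.32658816e-01, -2.21106774e-02,
       -7.01343092e+01, -1.65058747e+01]), 'qd': array([-0.03991012,  0.04506802,  0.01402998,  0.03705519,  0.0425478 ,
        0.00229641]), 'joint_torque': array([ 8.24567924e-04, -5.82715130e+01,  2.93059623e+01,  6.99720874e+00,
        6.83120350e-03, -2.33952396e-04]), 'tcp_pos': array([ 0.15099541, -0.65741889,  0.24459258]), 'eef_rot': array([ 1.79903542e+02, -6.90729507e-03, -1.67070033e+02]), 'contact_force': array([-0.52622535,  0.03136727,  0.40465392]), 'moment': array([ 0.04187128,  0.03994161, -0.01779103]), 'gripper_width': 0.08747764989024216}
scene 445.46609285288963 317.9557764553249 235.26508961442087 [[-0.568, -0.59, 0.573, -0.274], [-0.823, 0.396, -0.407, 0.539], [0.013, -0.703, -0.711, 1.075], [0.0, 0.0, 0.0, 1.0]]
top 543.8960161272324 321.470103387947 238.0873644147285 [[0.0, -0.993, 0.119, 0.306], [-1.0, -0.0, 0.001, -0.054], [-0.001, -0.119, -0.993, 1.667], [0.0, 0.0, 0.0, 1.0]]
```

View pics/scene0.png

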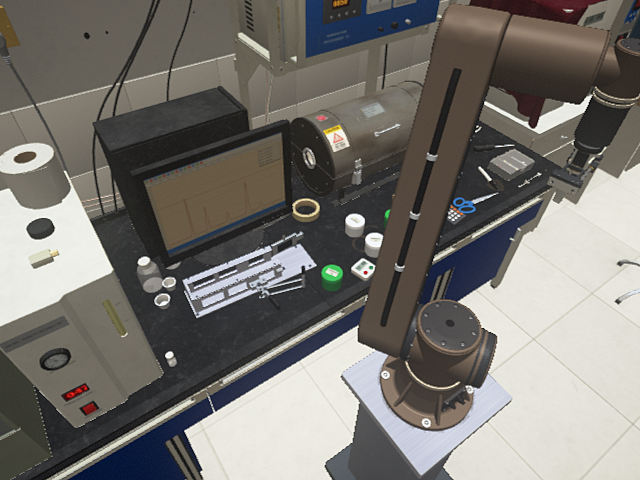

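View pics/top0.png

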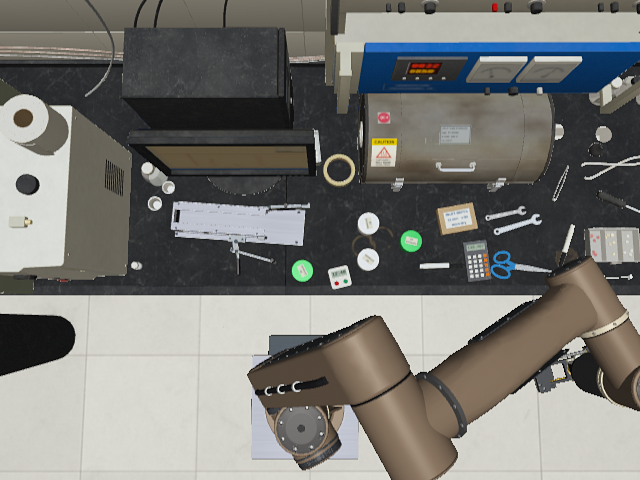

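```bash
cat > h.py <<'E'
from plant import r,capture,workorder,spotter
import numpy as np,cv2
def crop(c,x0,y0,x1,y1,s,name):
    im=c["image"][y0:y1,x0:x1,::-1]; cv2.imwrite("pics/"+name,cv2.resize(im,None,fx=s,fy=s,interpolation=cv2.INTER_CUBIC))
def pt(c,u,v,z=None):
    d=np.array([(u-c["cx"])/c["fx"],(v-c["cy"])/c["fy"],1.0]);P=c["pose"]
    w=P[:3,:3]@d
    t=c["z_map"][int(v),int(u)] if z is None else (z-P[2,3])/w[2]
    return P[:3,3]+t*w
E
python3 - <<'E'
from h import *
c=capture("top")
crop(c,150,180,330,290,4.4,"mag0.png")
crop(c,280,180,480,300,4,"tin0.png")
for l in["tin_0","apron","lane_stop","gate_post","keeper","lever_pivot","lever_grip","loop_pin","magazine","septum_carton","marker","lab_timer"]:
    for d in spotter.tip_of("top",l)[:6]: print("top",l,round(d["p"],2),np.round(d["location"],3))
s=capture("scene")
for l in["tin_0","apron","lane_stop","gate_post","keeper","lever_pivot","lever_grip","loop_pin","magazine"]:
    for d in spotter.tip_of("scene",l)[:6]: print("sc",l,round(d["p"],2),np.round(d["location"],3))
crop(s,170,200,330,320,5,"mags0.png")
E
```

```text
top tin_0 0.88 [ 0.435 -0.19   0.005]
top tin_0 0.65 [0.403 0.005 0.001]
top tin_0 0.62 [ 0.546 -0.194  0.002]
top apron 0.86 [0.542 0.058 0.014]
top lane_stop 0.66 [0.565 0.389 0.008]
top lane_stop 0.57 [ 0.437 -0.188  0.003]
top gate_post 0.69 [0.596 0.056 0.071]
top keeper 0.44 [0.607 0.001 0.036]
top lever_pivot 0.81 [0.493 0.208 0.037]
top lever_grip 0.83 [0.416 0.196 0.034]
top loop_pin 0.62 [0.431 0.088 0.092]
top loop_pin 0.35 [0.543 0.059 0.011]
top magazine 0.77 [0.544 0.114 0.002]
top septum_carton 0.88 [ 0.564 -0.466 -0.003]
top marker 0.68 [ 0.421 -0.418 -0.001]
top lab_timer 0.73 [ 0.388 -0.104  0.003]
top lab_timer 0.62 [0.418 0.2   0.036]
sc tin_0 0.87 [ 0.543 -0.195  0.001]
sc tin_0 0.71 [ 0.401  0.002 -0.001]
sc tin_0 0.57 [ 0.44  -0.189 -0.001]
sc tin_0 0.55 [ 0.492 -0.32   0.002]
sc apron 0.65 [0.543 0.059 0.009]
sc lane_stop 0.8 [0.566 0.39  0.006]
sc gate_post 0.68 [0.595 0.052 0.078]
sc keeper 0.75 [0.606 0.001 0.037]
sc lever_pivot 0.59 [0.492 0.211 0.032]
sc lever_grip 0.56 [0.419 0.201 0.032]
sc loop_pin 0.63 [0.431 0.091 0.09 ]
sc magazine 0.66 [0.544 0.118 0.005]
```

View pics/mag0.png

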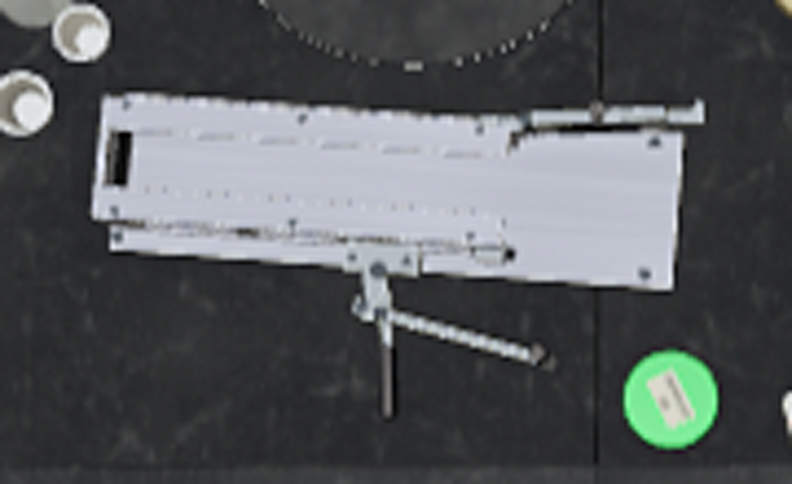

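View pics/tin0.png

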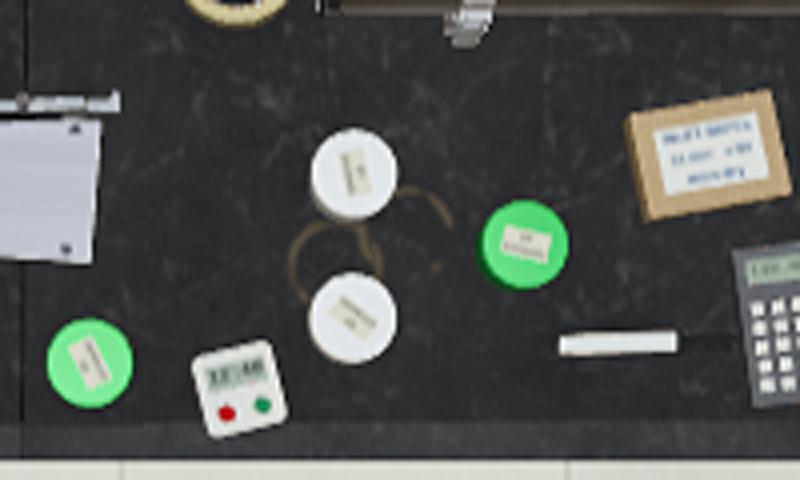

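View pics/mags0.png

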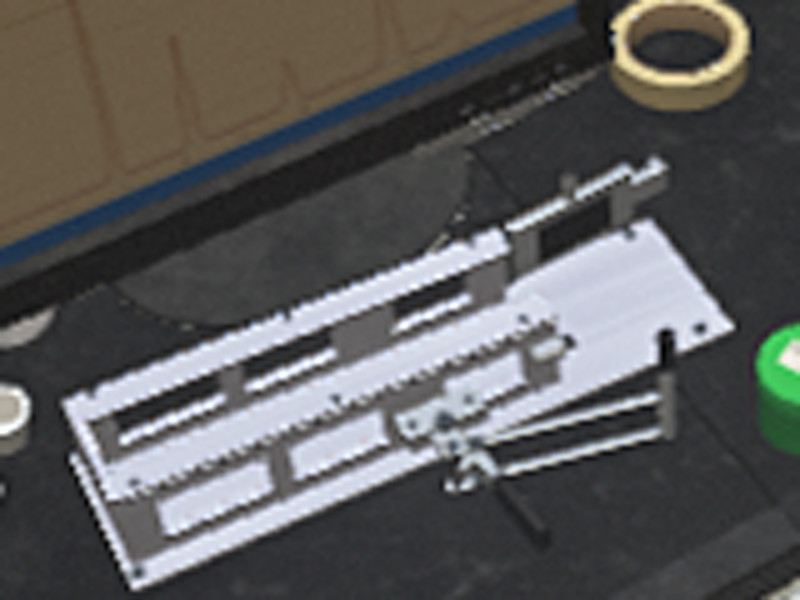

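Candidates for a tin (top image): white (368,223) and (368,259) are the real ones. Green (303,270) and (411,241) are look-alikes, the white timer (340,276) is not a tin, and the two white caps at (154,203) and (168,187) are too small. I'm choosing the two white ones. Next I refine the magazine frame.

Run:
```python
from h import *
from scipy.optimize import least_squares
c=capture("top")
for l in ["tin_0"]:
    for d in spotter.regions_of("top",l)[:5]:
        m=d["mask"]; v,u=np.nonzero(m); col=c["image"][m].mean(0)
        (x,y),rad=cv2.minEnclosingCircle(np.c_[u,v].astype(np.float32))
        P=np.array([pt(c,a,b) for a,b in zip(u,v)]); t=P[P[:,2]>0.045]
        print(round(d["p"],2),(x,y),rad,col.round(),"top z",np.median(t[:,2]).round(4),"ctr",((t.max(0)+t.min(0))/2).round(4),t.mean(0).round(4),(t.max(0)-t.min(0)).round(3))
# deck corners
for n,(a,b) in dict(fr=(683,132),nr=(672,290),nl=(110,250)).items(): print(n,pt(c,150+a/4.4,180+b/4.4,0.01).round(4))
# fit
obs=[((0,-60),(.5425,.0585)),((0,270),(.5655,.3895)),((-60,85),(.4925,.2095)),((0,0),(.544,.116)),
 ((55,-115),pt(c,150+683/4.4,180+132/4.4,0.01)[:2]),((-55,-115),pt(c,150+672/4.4,180+290/4.4,0.01)[:2]),((-55,280),pt(c,150+110/4.4,180+250/4.4,0.01)[:2])]
def T(p,q):
    k,s=np.cos(p[2]),np.sin(p[2]);q=np.array(q)/1000
    return np.array([p[0]+k*q[0]-s*q[1],p[1]+s*q[0]+k*q[1]])
f=lambda p:np.concatenate([T(p,a)-b for a,b in obs])
s=least_squares(f,[.545,.118,-.07]);print(s.x.round(4),(s.fun*1000).round(1).reshape(-1,2).tolist())
```

```text
0.94 (368.5542907714844, 224.86651611328125) 11.138434410095215 [214. 217. 216.] top z 0.0533 ctr [ 0.4387 -0.138   0.8563] [ 0.5402 -0.1918  0.0581] [0.266 0.168 1.622]
0.92 (367.8529357910156, 259.95098876953125) 11.316594123840332 [214. 217. 216.] top z 0.053 ctr [ 0.3858 -0.1375  0.8563] [ 0.4332 -0.1883  0.066 ] [0.161 0.167 1.622]
0.72 (301.9230651855469, 270.8461608886719) 11.369359016418457 [129. 212. 148.] top z 0.0534 ctr [ 0.3691 -0.0091  0.8563] [0.4001 0.0056 0.0579] [0.127 0.09  1.622]
0.7 (410.0, 242.0) 11.70479965209961 [104. 197. 127.] top z 0.0531 ctr [ 0.4887 -0.3183  0.0549] [ 0.4889 -0.3184  0.0533] [0.063 0.064 0.02 ]
fr [ 0.5907 -0.0017  0.01  ]
nr [0.4792 0.0055 0.01  ]
nl [0.5071 0.3979 0.01  ]
[ 0.5445  0.1175 -0.0716] [[-2.3, -0.8], [-1.7, -2.6], [-1.8, -2.9], [0.5, 1.5], [0.4, 0.6], [2.2, 1.3], [2.6, 2.9]]
```

Run:
```python
from h import *
c=capture("top"); crop(c,340,195,440,285,7,"tinc.png")
```

```text
(no output)
```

View pics/tinc.png

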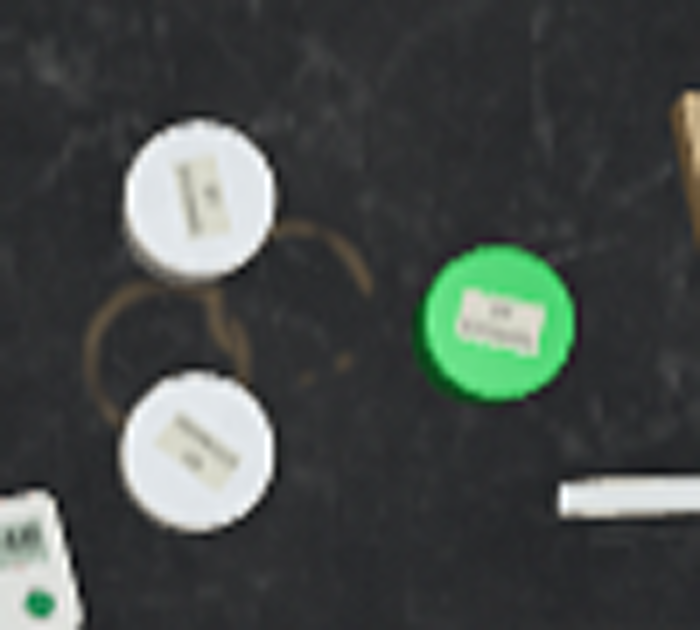

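```bash
cat >> h.py <<'E'
M=(0.5452,0.1180,-0.0708)
def mag(x,y): # mm -> world
    k,s=np.cos(M[2]),np.sin(M[2]); return np.array([M[0]+(k*x-s*y)/1000,M[1]+(s*x+k*y)/1000])
def tomag(w):
    k,s=np.cos(M[2]),np.sin(M[2]); d=(np.array(w[:2])-M[:2])*1000; return np.array([k*d[0]+s*d[1],-s*d[0]+k*d[1]])
def rot(e):
    from scipy.spatial.transform import Rotation as R
    return R.from_euler("xyz",e,degrees=True).as_matrix()
def go(w,yaw=None,z=None):
    """print shift in tool axes from measured pose to world target"""
    s=r.get_state();p=np.array(s["tcp_pos"]);R=rot(s["eef_rot"])
    d=R.T@(np.array(w)-p); dy=0
    if yaw is not None: dy=(yaw-s["eef_rot"][2]+180)%360-180
    print("t",s["time_s"],"tcp",p.round(4),"yaw",s["eef_rot"].round(1),"F",s["contact_force"].round(1),"w",round(s["gripper_width"],4)); print("shift",d.round(4),"roll",round(-np.radians(dy),3),"rows",np.linalg.norm(d)/.0625, abs(dy)/10.7)
def tins(cam="top"):
    c=capture(cam)
    out=[]
    for d in spotter.regions_of(cam,"tin_0")[:6]:
        m=d["mask"]; col=c["image"][m].mean(0); v,u=np.nonzero(m)
        P=np.array([pt(c,a,b) for a,b in zip(u,v)]); z=np.median(P[:,2]); t=P[abs(P[:,2]-z)<.006]
        w=(np.percentile(t,98,axis=0)+np.percentile(t,2,axis=0))/2
        kind="green" if col[1]>col[0]+40 else "white"
        print(cam,round(d["p"],2),kind,"px",u.mean().round(),v.mean().round(),w.round(4),"mag",tomag(w).round(1),len(u))
        out.append(w)
    return c
E
python3 - <<'E'
from h import *
tins();tins("scene")
go([.542,-.193,.15],176)
E
```

```text
top 0.95 white px 367.0 224.0 [ 0.5424 -0.1915  0.0525] mag [  19.1 -309. ] 400
top 0.91 green px 302.0 271.0 [0.4012 0.005  0.0534] mag [-135.6 -122.9] 397
top 0.78 white px 368.0 260.0 [ 0.4343 -0.1899  0.0534] mag [ -88.9 -314.9] 383
top 0.77 green px 410.0 242.0 [ 0.4888 -0.3186  0.0525] mag [ -25.4 -439.5] 418
scene 0.65 white px 354.0 225.0 [ 0.5396 -0.1878  0.0479] mag [  16.1 -305.5] 365
scene 0.59 green px 385.0 217.0 [ 0.5024 -0.295   0.049 ] mag [ -13.5 -415. ] 31
scene 0.56 white px 372.0 244.0 [ 0.4337 -0.1855  0.0494] mag [ -89.7 -310.6] 351
scene 0.55 green px 331.0 278.0 [0.398  0.0108 0.0494] mag [-139.3 -117.4] 453
scene 0.51 white px 285.0 242.0 [0.5933 0.0457 0.0409] mag [ 53.1 -68.7] 364
t 1.6 tcp [ 0.1511 -0.6578  0.2456] yaw [ 180.     0.  -167.1] F [-0.1  0.9 -0.9] w 0.0876
shift [-0.4851  0.3655  0.0956] roll 0.296 rows 9.837380040205609 1.5828101437135698
```

Both cameras agree on white tins at (0.542,-0.192) and (0.435,-0.190). I'll take the far one first.

Call:
{"fn": "step_arm", "kwargs": {"motion": [[0.0876,-0.045,0.034,0,0.1],[0.0876,-0.095,0.07,0,0.2],[0.0876,-0.145,0.108,0,0.296],[0.0876,-0.195,0.146,0,0.296],[0.0876,-0.242,0.183,0,0.296]], "newtons": 25}}

```text
time_s: 2.22
tcp_pos: [0.3471, -0.4237, 0.2459]
eef_rot: [-180.0, 0.0, 176.0]
contact_force: [1.6, -0.5, -0.7]
gripper_width: 0.0876
```

Run:
```python
from h import *
go([.5425,-.192,.15],176)
```

```text
t 2.225 tcp [ 0.3471 -0.4237  0.2459] yaw [-180.    0.  176.] F [ 1.6 -0.5 -0.7] w 0.0876
shift [-0.1786  0.2449  0.0959] roll -0.0 rows 5.086478136527001 0.0017942919929876588
```

Call:
{"fn": "step_arm", "kwargs": {"motion": [[0.0876,-0.036,0.049,0,0],[0.0876,-0.072,0.098,0,0],[0.0876,-0.108,0.147,0,0],[0.0876,-0.144,0.196,0,0],[0.0876,-0.179,0.245,0,0]]}}

```text
time_s: 2.85
tcp_pos: [0.5429, -0.1917, 0.246]
eef_rot: [-180.0, 0.1, 176.0]
contact_force: [0.6, -1.1, 0.9]
gripper_width: 0.0877
```

Run:
```python
from h import *
tins();tins("scene")
go([.5425,-.192,.035],176)
```

```text
top 0.89 white px 368.0 259.0 [ 0.4344 -0.1896  0.053 ] mag [ -88.7 -314.7] 371
top 0.63 green px 410.0 242.0 [ 0.4883 -0.318   0.0532] mag [ -25.9 -438.9] 388
top 0.58 white px 339.0 277.0 [ 0.3824 -0.1051  0.0187] mag [-146.7 -234.1] 415
top 0.51 white px 367.0 227.0 [ 0.5303 -0.1904  0.0526] mag [   7.  -308.7] 260
scene 0.88 green px 331.0 278.0 [0.3984 0.0111 0.0501] mag [-138.9 -117. ] 442
scene 0.72 white px 349.0 226.0 [ 0.5446 -0.1755  0.0462] mag [  20.2 -292.8] 174
t 3.05 tcp [ 0.5422 -0.1924  0.2453] yaw [-180.    -0.   176.1] F [ 0.4 -0.4 -0. ] w 0.0877
shift [-0.0004  0.0004  0.2103] roll 0.002 rows 3.3645591474994228 0.010372848116064178
```

Tin is where I measured it (partly hidden by the gripper now). Descend and grasp.

Call:
{"fn": "step_arm", "kwargs": {"motion": [[0.0876,0,0,0.06,0],[0.0876,0,0,0.12,0],[0.0876,0,0,0.17,0],[0.0876,0,0,0.2,0],[0.0876,0,0,0.21,0]]}}

```text
time_s: 3.68
tcp_pos: [0.5399, -0.1945, 0.034]
eef_rot: [-180.0, -0.2, 175.9]
contact_force: [0.0, 0.1, 1.0]
gripper_width: 0.0878
```

Call:
{"fn": "step_arm", "kwargs": {"motion": [[0.05,0,0,0,0],[0.05,0,0,0,0],[0.05,0,0,0,0],[0.05,0,0,0,0]]}}

```text
time_s: 4.18
tcp_pos: [0.5427, -0.1934, 0.0371]
eef_rot: [-180.0, 0.1, 176.0]
contact_force: [-1.8, 1.7, 7.2]
gripper_width: 0.0629
```

Run:
```python
from h import *
go([*mag(0,-60),.12],176)
```

```text
t 4.175 tcp [ 0.5427 -0.1934  0.0371] yaw [-1.80e+02  1.00e-01  1.76e+02] F [-1.8  1.7  7.2] w 0.0629
shift [ 0.0191  0.2509 -0.083 ] roll 0.0 rows 4.238647132928754 0.0005433215804293817
```

Call:
{"fn": "step_arm", "kwargs": {"motion": [[0.05,0,0,-0.03,0],[0.05,0,0,-0.084,0],[0.05,0.004,0.055,-0.084,0],[0.05,0.009,0.115,-0.084,0],[0.05,0.014,0.175,-0.084,0]]}}

```text
time_s: 4.8
tcp_pos: [0.5397, -0.0164, 0.1201]
eef_rot: [180.0, 0.1, 175.9]
contact_force: [0.7, -0.3, -1.4]
gripper_width: 0.0631
```

Run:
```python
from h import *
go([*mag(0,-60),.12],176)
```

```text
t 4.8 tcp [ 0.5397 -0.0164  0.1201] yaw [1.800e+02 1.000e-01 1.759e+02] F [ 0.7 -0.3 -1.4] w 0.0631
shift [0.0041 0.0744 0.0001] roll -0.001 rows 1.1924886558900636 0.0063964913984286545
```

Call:
{"fn": "step_arm", "kwargs": {"motion": [[0.05,0.002,0.04,0,0],[0.05,0.0045,0.075,0,0],[0.05,0.0045,0.075,0.04,0],[0.05,0.0045,0.075,0.065,0],[0.05,0.0045,0.075,0.073,0]]}}

```text
time_s: 5.42
tcp_pos: [0.5394, 0.0568, 0.046]
eef_rot: [-179.9, -0.2, 176.0]
contact_force: [-13.9, 2.3, 33.8]
gripper_width: 0.0632
```

Run:
```python
from h import *
c=tins()
crop(c,200,190,330,290,6,"p1.png")
c=tins("scene");crop(c,200,190,350,310,5,"p1s.png")
go([*mag(0,-60),.047],176)
```

```text
top 0.85 white px 368.0 259.0 [ 0.4344 -0.1905  0.0528] mag [ -88.7 -315.5] 387
top 0.84 green px 302.0 271.0 [0.3999 0.0044 0.0536] mag [-136.9 -123.6] 363
top 0.63 green px 411.0 242.0 [ 0.4894 -0.3182  0.0528] mag [ -24.8 -439.1] 427
scene 0.92 green px 330.0 278.0 [0.3983 0.014  0.0492] mag [-139.1 -114.1] 420
t 5.625 tcp [0.5412 0.0573 0.0472] yaw [180.   0. 176.] F [ 0.6 -0.2 -1.4] w 0.063
shift [0.0003 0.0008 0.0002] roll -0.0 rows 0.014340994219323848 0.0016059965061912256
```

View pics/p1s.png

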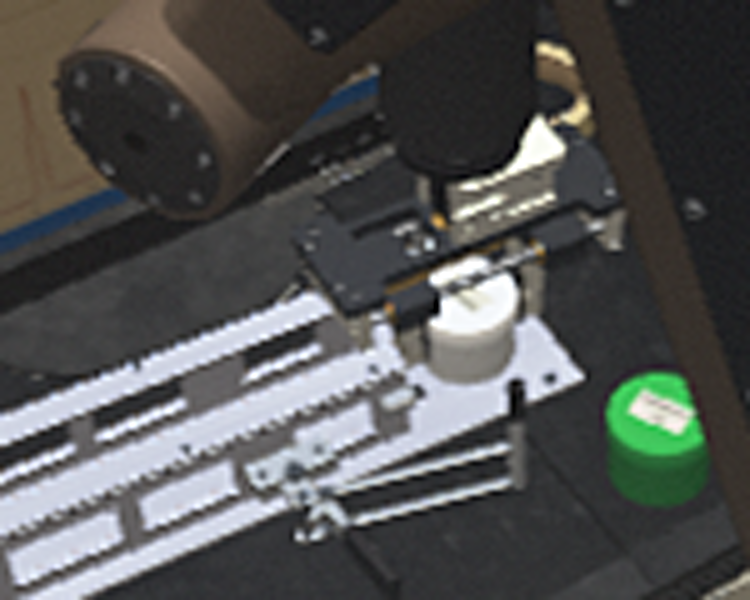

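View pics/p1.png

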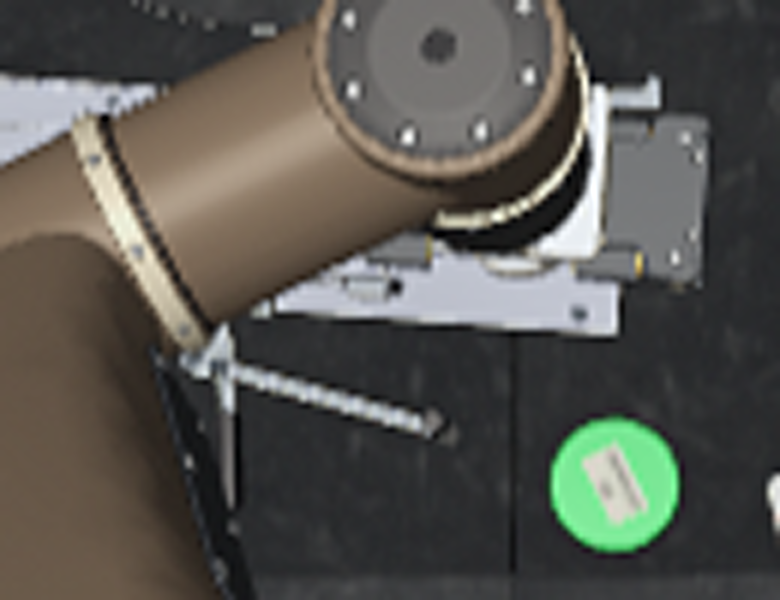

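The tin is on the apron, upright. Release and rise.

Call:
{"fn": "step_arm", "kwargs": {"motion": [[0.0876,0,0,0,0],[0.0876,0,0,0,0],[0.0876,0,0,0,0],[0.0876,0,0,-0.03,0],[0.0876,0,0,-0.08,0]]}}

```text
time_s: 6.25
tcp_pos: [0.5397, 0.0567, 0.126]
eef_rot: [-179.9, -0.2, 176.0]
contact_force: [1.5, 1.0, 0.6]
gripper_width: 0.0875
```

Call:
{"fn": "step_arm", "kwargs": {"motion": [[0,0,-0.04,0,0],[0,0,-0.085,0,0],[0,0,-0.085,0,0],[0,0,-0.085,0,0]]}}

```text
time_s: 6.75
tcp_pos: [0.535, -0.0277, 0.1267]
eef_rot: [180.0, 0.0, 175.9]
contact_force: [0.1, 0.2, -0.5]
gripper_width: 0.053
```

Run:
```python
from h import *
c=tins()
crop(c,200,190,330,290,6,"p2.png")
c=tins("scene");crop(c,200,190,350,310,5,"p2s.png")
print(tomag(r.get_state()["tcp_pos"]))
go([*mag(0,-122),.047],176)
```

```text
top 0.64 white px 367.0 259.0 [ 0.4342 -0.1887  0.0533] mag [ -89.  -313.8] 357
top 0.6 green px 410.0 242.0 [ 0.4889 -0.3182  0.0535] mag [ -25.3 -439. ] 399
scene 0.91 white px 292.0 254.0 [0.5373 0.063  0.0596] mag [ -4.  -55.5] 385
scene 0.8 green px 331.0 277.0 [0.3998 0.0121 0.0496] mag [-137.6 -115.9] 443
[ 5.80887400e-02 -1.45193214e+02]
t 6.95 tcp [ 0.535  -0.0268  0.1265] yaw [-180.   -0.  176.] F [ 0.2  0.1 -0.5] w 0.0371
shift [0.     0.0232 0.0795] roll 0.001 rows 1.3250140472520011 0.003715916329532898
```

View pics/p2s.png

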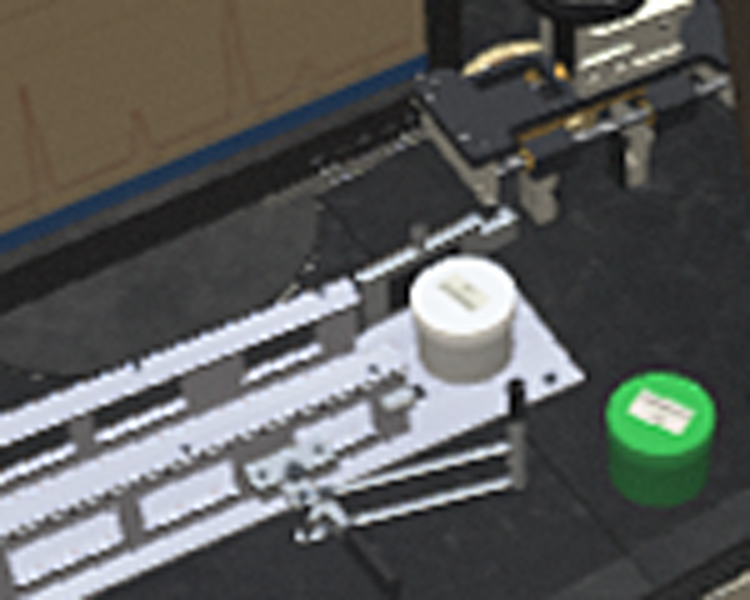

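View pics/p2.png

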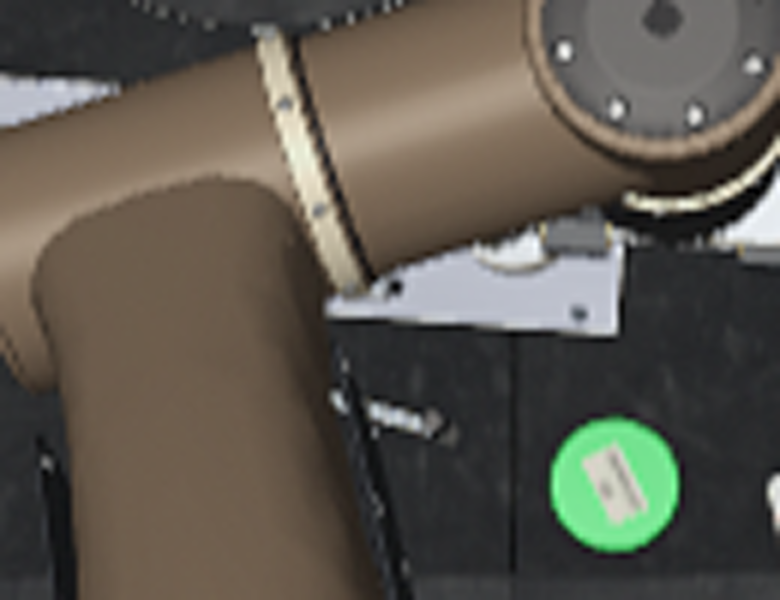

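Call:
{"fn": "step_arm", "kwargs": {"motion": [[0,0,0,0,0],[0,0,0,0,0],[0,0,0,0.04,0],[0,0,0,0.08,0],[0,0,0,0.0815,0]]}}

```text
time_s: 7.58
tcp_pos: [0.5328, -0.0281, 0.0428]
eef_rot: [-179.9, -0.3, 176.0]
contact_force: [-0.4, -0.8, 0.4]
gripper_width: 0.0007
```

Run:
```python
from h import *
go([*mag(0,184),.045],176)
```

```text
t 7.575 tcp [ 0.5328 -0.0281  0.0428] yaw [-179.9   -0.3  176. ] F [-0.4 -0.8  0.4] w 0.0007
shift [-0.0021  0.3306 -0.0028] roll -0.001 rows 5.2894662095140585 0.0035367164791958025
```

Call:
{"fn": "step_arm", "kwargs": {"motion": [[0,0,0.02,0,0],[0,0,0.035,0,0],[0,0,0.05,0,0],[0,0,0.065,0,0],[0,0,0.08,0,0]]}}

```text
time_s: 8.2
tcp_pos: [0.5406, 0.0533, 0.0455]
eef_rot: [180.0, 0.0, 176.0]
contact_force: [-0.3, -2.3, 2.4]
gripper_width: 0.0007
```

Run:
```python
from h import *
c=tins("scene");crop(c,200,190,350,310,5,"p3s.png")
print(tomag(r.get_state()["tcp_pos"]))
```

```text
scene 0.82 green px 330.0 279.0 [0.3995 0.0136 0.0492] mag [-137.9 -114.5] 450
scene 0.63 white px 282.0 258.0 [0.5398 0.1076 0.0598] mag [ -4.7 -10.8] 213
[  0.22690955 -64.23231505]
```

View pics/p3s.png

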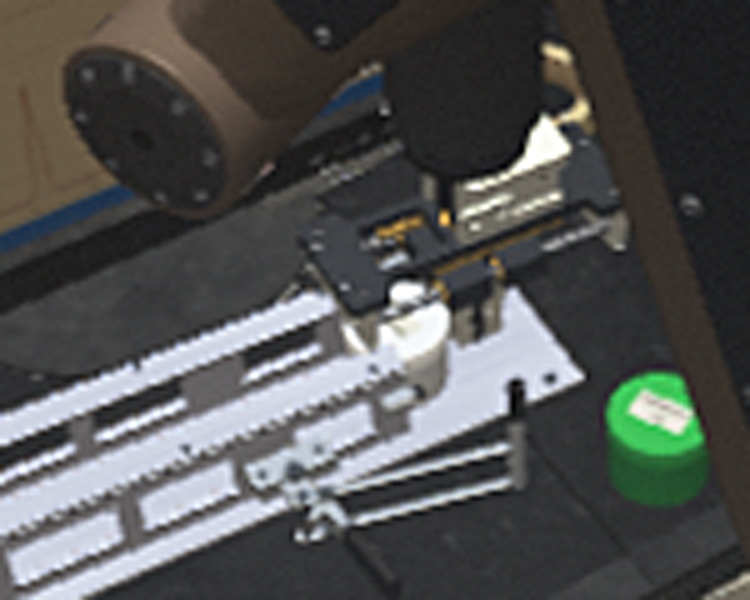

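Call:
{"fn": "step_arm", "kwargs": {"motion": [[0,0,0.012,0,0],[0,0,0.024,0,0],[0,0,0.036,0,0],[0,0,0.048,0,0],[0,0,0.06,0,0]]}}

```text
time_s: 8.93
tcp_pos: [0.5447, 0.113, 0.045]
eef_rot: [180.0, -0.0, 176.0]
contact_force: [0.3, -0.7, -0.1]
gripper_width: 0.0006
```

Call:
{"fn": "step_arm", "kwargs": {"motion": [[0,0,0.015,0,0],[0,0,0.03,0,0],[0,0,0.045,0,0],[0,0,0.06,0,0],[0,0,0.075,0,0]]}}

```text
time_s: 9.55
tcp_pos: [0.55, 0.1879, 0.045]
eef_rot: [-180.0, -0.0, 176.0]
contact_force: [-0.5, -0.9, 0.1]
gripper_width: 0.0004
```

Call:
{"fn": "step_arm", "kwargs": {"motion": [[0,0,0.015,0,0],[0,0,0.03,0,0],[0,0,0.045,0,0],[0,0,0.06,0,0],[0,0,0.075,0,0]]}}

```text
time_s: 10.18
tcp_pos: [0.5553, 0.2627, 0.045]
eef_rot: [-180.0, -0.0, 176.0]
contact_force: [-0.1, -0.8, -0.7]
gripper_width: 0.0005
```

Run:
```python
from h import *
print(tomag(r.get_state()["tcp_pos"]))
c=tins();crop(c,150,180,330,290,4.4,"p4.png")
c=tins("scene");crop(c,170,190,320,310,5,"p4s.png")
go([*mag(0,184),.045],176)
```

```text
[ -0.20292991 145.04653443]
top 0.96 green px 410.0 242.0 [ 0.489  -0.3193  0.0526] mag [ -25.1 -440.2] 417
top 0.85 green px 302.0 271.0 [0.4012 0.0069 0.0528] mag [-135.8 -121. ] 351
top 0.73 white px 368.0 260.0 [ 0.4328 -0.189   0.0529] mag [ -90.4 -314.2] 367
t 10.375 tcp [0.5552 0.2621 0.045 ] yaw [180.   0. 176.] F [ 0.4 -0.5  0. ] w 0.0005
shift [-0.0003  0.0396 -0.    ] roll 0.0 rows 0.6329040892419927 0.0006671381276357573
```

View pics/p4s.png

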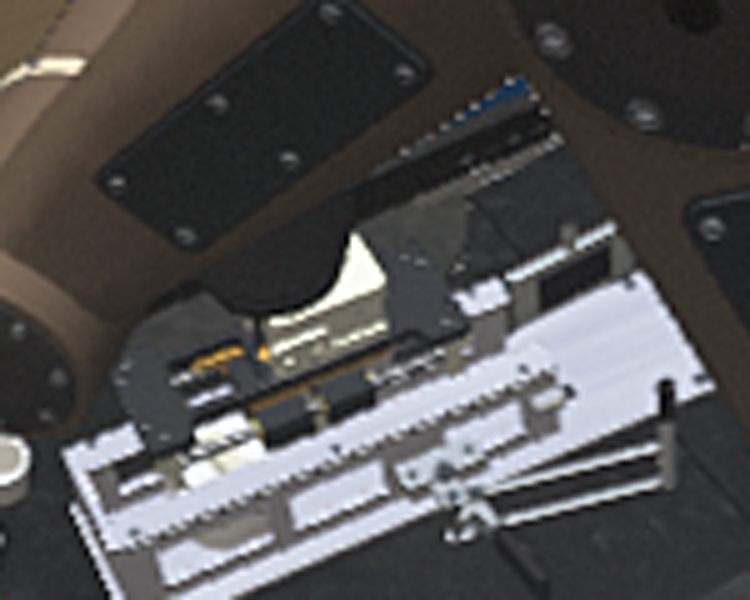

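Call:
{"fn": "step_arm", "kwargs": {"motion": [[0,0,0.01,0,0],[0,0,0.02,0,0],[0,0,0.026,0,0],[0,0,0.032,0,0],[0,0,0.036,0,0]]}}

```text
time_s: 11.0
tcp_pos: [0.5577, 0.298, 0.045]
eef_rot: [-180.0, -0.0, 176.0]
contact_force: [-1.5, -0.5, 0.1]
gripper_width: 0.0002
```

Call:
{"fn": "step_arm", "kwargs": {"motion": [[0,0,0.002,0,0],[0,0,0.004,0,0],[0,0,0.006,0,0],[0,0,0.007,0,0]]}}

```text
time_s: 11.5
tcp_pos: [0.5582, 0.3046, 0.0451]
eef_rot: [180.0, 0.0, 176.0]
contact_force: [-1.1, -1.0, -0.6]
gripper_width: 0.0005
```

Call:
{"fn": "step_arm", "kwargs": {"motion": [[0,0,0.002,0,0],[0,0,0.004,0,0],[0,0,0.005,0,0]]}}

```text
time_s: 11.88
tcp_pos: [0.5576, 0.3062, 0.0449]
eef_rot: [-179.7, -0.2, 175.9]
contact_force: [-0.0, -15.4, 6.9]
gripper_width: 0.0006
```

Run:
```python
from h import *
print(tomag(r.get_state()["tcp_pos"]))
c=capture("scene");crop(c,150,210,260,300,7,"p5s.png")
```

```text
[ -0.94287416 188.64623247]
```

View pics/p5s.png

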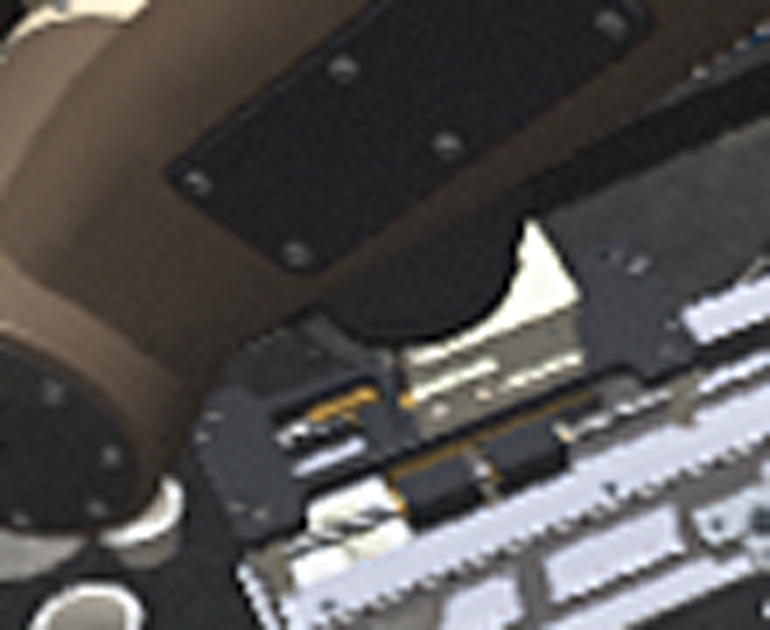

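Call:
{"fn": "step_arm", "kwargs": {"motion": [[0,0,-0.01,0,0],[0,0,-0.02,0,0],[0,0,-0.03,-0.04,0],[0,0,-0.06,-0.1,0],[0,0,-0.11,-0.11,0]]}}

```text
time_s: 12.55
tcp_pos: [0.5528, 0.2012, 0.159]
eef_rot: [179.8, 0.3, 176.1]
contact_force: [1.0, -0.2, -0.5]
gripper_width: 0.0005
```

Call:
{"fn": "step_arm", "kwargs": {"motion": [[0.0876,0,-0.06,0,0],[0.0876,0,-0.12,0,0],[0.0876,0.02,-0.18,0,0],[0.0876,0.04,-0.235,0,0],[0.0876,0.06,-0.29,0,0]]}}

```text
time_s: 13.18
tcp_pos: [0.4698, -0.0868, 0.1554]
eef_rot: [180.0, 0.1, 176.0]
contact_force: [0.8, -0.8, -0.5]
gripper_width: 0.0448
```

Run:
```python
from h import *
c=tins();crop(c,150,180,330,290,4.4,"p6.png")
c=tins("scene");crop(c,170,190,320,310,5,"p6s.png")
go([.4345,-.1895,.155],176)
```

```text
top 0.84 green px 410.0 242.0 [ 0.4885 -0.3179  0.053 ] mag [ -25.7 -438.8] 394
top 0.77 white px 186.0 216.0 [0.5618 0.3548 0.0626] mag [-2.000e-01  2.374e+02] 341
top 0.77 white px 368.0 262.0 [ 0.431  -0.1902  0.0536] mag [ -92.1 -315.5] 287
top 0.65 green px 302.0 271.0 [0.4009 0.0057 0.0531] mag [-136.  -122.2] 375
scene 0.62 white px 201.0 288.0 [0.5679 0.3561 0.0619] mag [  5.8 239.1] 244
scene 0.6 white px 369.0 245.0 [ 0.4397 -0.1766  0.0478] mag [ -84.4 -301.3] 197
scene 0.6 green px 331.0 278.0 [0.3987 0.0099 0.0498] mag [-138.5 -118.2] 493
t 13.375 tcp [ 0.4705 -0.0861  0.1555] yaw [1.800e+02 1.000e-01 1.759e+02] F [0.7 0.6 0.3] w 0.0607
shift [ 0.0284 -0.1057  0.0004] roll -0.003 rows 1.7517154929219947 0.013848419652147696
```

View pics/p6.png

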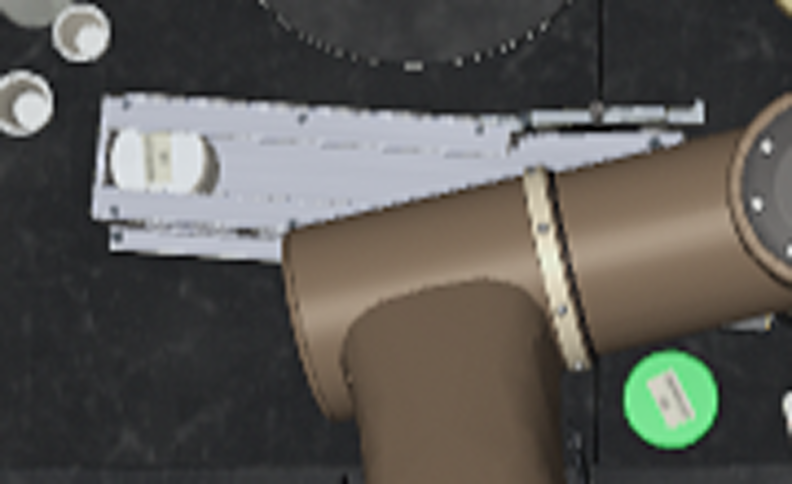

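View pics/p6s.png

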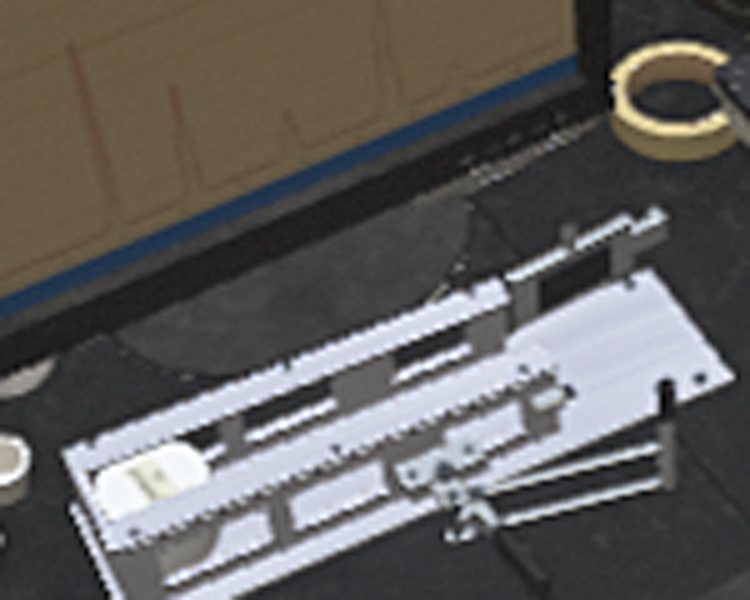

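First tin is home at magazine (-0.2, 237.4). For the second tin I turn the jaws about 25° so that no finger comes down near the timer.

Call:
{"fn": "step_arm", "kwargs": {"motion": [[0.0876,0.01,-0.035,0,0.15],[0.0876,0.02,-0.07,0,0.3],[0.0876,0.0284,-0.1055,0,0.436],[0.0876,0.0284,-0.1055,0,0.436]]}}

```text
time_s: 13.88
tcp_pos: [0.4352, -0.1891, 0.155]
eef_rot: [180.0, 0.0, 150.9]
contact_force: [0.1, -0.4, 0.4]
gripper_width: 0.0874
```

Run:
```python
from h import *
c=tins();crop(c,320,200,420,290,7,"p7.png")
c=tins("scene");crop(c,300,190,420,290,6,"p7s.png")
go([.4345,-.1895,.036],151)
```

```text
top 0.73 white px 187.0 217.0 [0.5615 0.3537 0.0628] mag [ -0.4 236.3] 322
top 0.71 green px 416.0 241.0 [ 0.4896 -0.3354  0.0535] mag [ -23.4 -456.2] 162
top 0.63 white px 364.0 267.0 [ 0.4104 -0.1785  0.052 ] mag [-113.4 -305.3] 50
scene 0.62 green px 331.0 278.0 [0.3981 0.0099 0.0488] mag [-139.1 -118.2] 473
scene 0.5 white px 200.0 289.0 [0.5681 0.3567 0.0616] mag [  5.9 239.7] 268
t 14.075 tcp [ 0.4357 -0.1876  0.1551] yaw [180.    0.  151.1] F [ 0.9  0.4 -0.3] w 0.0878
shift [ 1.000e-04 -2.300e-03  1.191e-01] roll 0.002 rows 1.9058332660023136 0.01112949029395325
```

View pics/p7s.png

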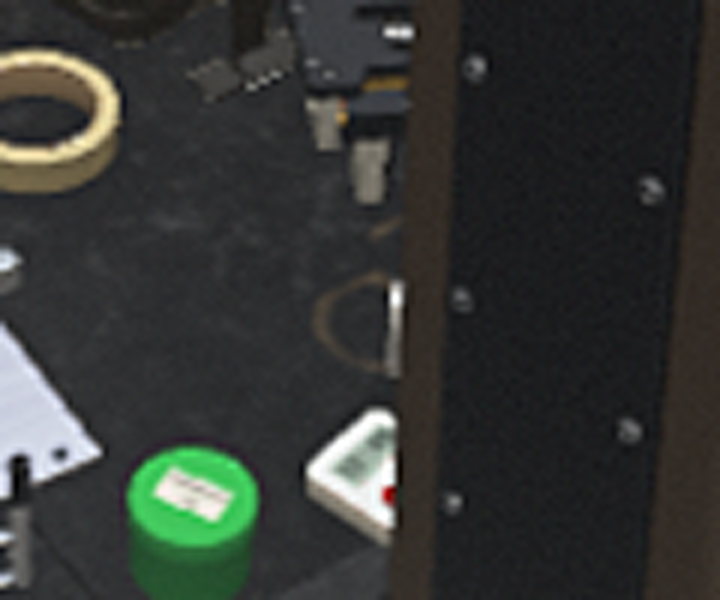

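View pics/p7.png

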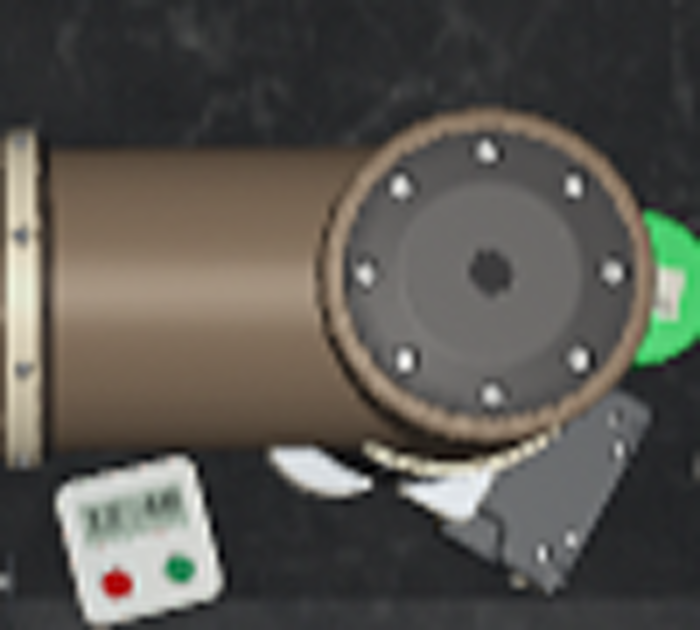

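The top crop shows the tin's rim arc, (270,455) to (370,490), exactly where the tin was measured, so it hasn't moved. Descend and grasp.

Call:
{"fn": "step_arm", "kwargs": {"motion": [[0.0876,0,-0.001,0.04,0],[0.0876,0,-0.001,0.085,0],[0.0876,0,-0.001,0.112,0],[0.0876,0,-0.001,0.119,0],[0.05,0,-0.001,0.119,0]]}}

```text
time_s: 14.7
tcp_pos: [0.435, -0.1889, 0.0363]
eef_rot: [-180.0, -0.0, 151.1]
contact_force: [0.1, -0.2, -0.3]
gripper_width: 0.0825
```

Call:
{"fn": "step_arm", "kwargs": {"motion": [[0.05,0,0,0,0],[0.05,0,0,0,0],[0.05,0,0,0,0],[0.05,0,0,0,0],[0.05,0,0,0,0]]}}

```text
time_s: 15.32
tcp_pos: [0.4353, -0.1893, 0.0371]
eef_rot: [179.9, 0.1, 151.0]
contact_force: [-1.0, 1.3, 7.4]
gripper_width: 0.0631
```

Call:
{"fn": "step_arm", "kwargs": {"motion": [[0.05,0,0,-0.02,0],[0.05,0,0,-0.05,0],[0.05,0,0,-0.085,0],[0.05,0,0,-0.085,-0.18],[0.05,0,0,-0.085,-0.36]]}}

```text
time_s: 15.95
tcp_pos: [0.4345, -0.1894, 0.1219]
eef_rot: [180.0, 0.1, 171.9]
contact_force: [-0.1, 0.3, -1.7]
gripper_width: 0.0634
```

Run:
```python
from h import *
go([*mag(0,-60),.121],176)
```

```text
t 15.95 tcp [ 0.4345 -0.1894  0.1219] yaw [1.800e+02 1.000e-01 1.719e+02] F [-0.1  0.3 -1.7] w 0.0634
shift [-0.0707  0.26    0.0012] roll -0.071 rows 4.311077782094886 0.3797732552450175
```

Call:
{"fn": "step_arm", "kwargs": {"motion": [[0.05,-0.015,0.052,0,-0.071],[0.05,-0.029,0.104,0,-0.071],[0.05,-0.043,0.156,0,-0.071],[0.05,-0.057,0.208,0,-0.071],[0.05,-0.07,0.26,0,-0.071]]}}

```text
time_s: 16.58
tcp_pos: [0.5419, 0.0593, 0.1214]
eef_rot: [180.0, 0.0, 175.7]
contact_force: [0.6, -0.5, -1.0]
gripper_width: 0.0636
```

Run:
```python
from h import *
go([*mag(0,-60),.0475],176)
go([*mag(0,-60),.0475],176)
```

```text
t 16.575 tcp [0.5419 0.0593 0.1214] yaw [180.    0.  175.7] F [ 0.6 -0.5 -1. ] w 0.0636
shift [ 0.0009 -0.0012  0.0739] roll -0.005 rows 1.182844068061541 0.028885932294843413
t 16.575 tcp [0.5419 0.0593 0.1214] yaw [180.    0.  175.7] F [ 0.6 -0.5 -1. ] w 0.0636
shift [ 0.0009 -0.0012  0.0739] roll -0.005 rows 1.182844068061541 0.028885932294843413
```

Call:
{"fn": "step_arm", "kwargs": {"motion": [[0.05,0.001,-0.001,0.03,-0.005],[0.05,0.001,-0.001,0.055,-0.005],[0.05,0.001,-0.001,0.068,-0.005],[0.05,0.001,-0.001,0.072,-0.005],[0.05,0.001,-0.001,0.0735,-0.005]]}}

```text
time_s: 17.2
tcp_pos: [0.541, 0.0567, 0.0481]
eef_rot: [180.0, 0.0, 176.0]
contact_force: [-0.1, 0.3, -1.8]
gripper_width: 0.0635
```

Call:
{"fn": "step_arm", "kwargs": {"motion": [[0.05,0,0,0,0],[0.0876,0,0,0,0],[0.0876,0,0,0,0],[0.0876,0,0,0,0],[0.0876,0,0,-0.02,0]]}}

```text
time_s: 17.82
tcp_pos: [0.5395, 0.0564, 0.0666]
eef_rot: [-179.9, -0.2, 176.0]
contact_force: [-0.4, -0.5, 0.1]
gripper_width: 0.0875
```

Call:
{"fn": "step_arm", "kwargs": {"motion": [[0,0,0,-0.05,0],[0,0,-0.04,-0.06,0],[0,0,-0.085,-0.06,0],[0,0,-0.085,-0.06,0],[0,0,-0.085,-0.06,0]]}}

```text
time_s: 18.45
tcp_pos: [0.5346, -0.0281, 0.1277]
eef_rot: [180.0, 0.0, 175.9]
contact_force: [-0.2, -0.2, -0.4]
gripper_width: 0.0431
```

Run:
```python
from h import *
c=tins("scene");crop(c,200,190,350,310,5,"p8s.png")
c=capture("top"); print(tomag(r.get_state()["tcp_pos"]))
go([*mag(0,-145),.045],176)
```

```text
scene 0.77 green px 331.0 278.0 [0.399  0.0108 0.0497] mag [-138.2 -117.3] 438
scene 0.67 white px 292.0 254.0 [0.5363 0.0622 0.0587] mag [ -5.  -56.3] 409
scene 0.66 white px 201.0 288.0 [0.5678 0.3564 0.0615] mag [  5.6 239.4] 245
[  -0.20879154 -145.68081011]
t 18.6 tcp [ 0.5347 -0.0273  0.1275] yaw [-180.   -0.  176.] F [-0.7  0.1 -0.6] w 0.0309
shift [-0.0002  0.0007  0.0825] roll 0.001 rows 1.319595741253971 0.0030448620387638825
```

View pics/p8s.png

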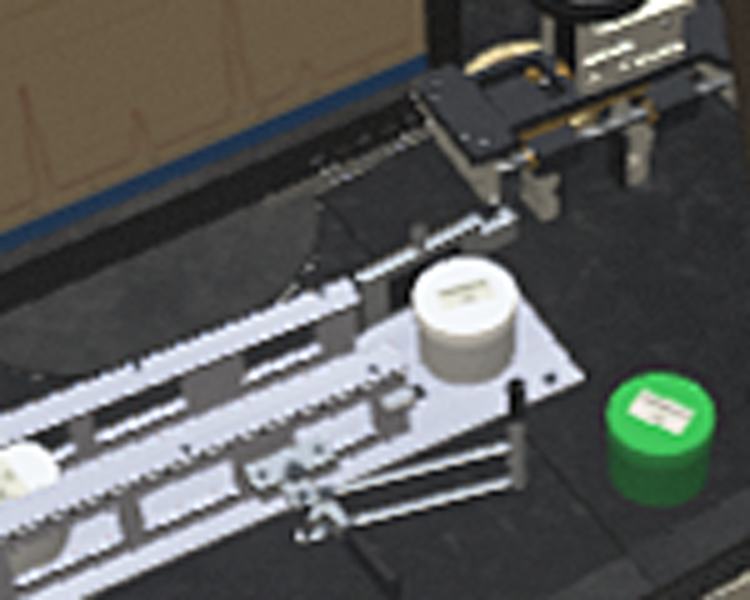

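Second tin stands on the apron (crop 465,315), placed like the first one. Push it in.

Call:
{"fn": "step_arm", "kwargs": {"motion": [[0,0,0,0,0],[0,0,0,0,0],[0,0,0,0.04,0],[0,0,0,0.08,0],[0,0,0,0.0825,0]]}}

```text
time_s: 19.23
tcp_pos: [0.5325, -0.0284, 0.0428]
eef_rot: [-179.9, -0.3, 176.0]
contact_force: [0.3, -0.0, 0.5]
gripper_width: 0.0005
```

Call:
{"fn": "step_arm", "kwargs": {"motion": [[0,0,0.02,0,0],[0,0,0.035,0,0],[0,0,0.05,0,0],[0,0,0.065,0,0],[0,0,0.08,0,0]]}}

```text
time_s: 19.85
tcp_pos: [0.5403, 0.0529, 0.0454]
eef_rot: [180.0, 0.0, 176.0]
contact_force: [-0.2, -1.2, 0.5]
gripper_width: 0.0002
```

Call:
{"fn": "step_arm", "kwargs": {"motion": [[0,0,0.012,0,0],[0,0,0.024,0,0],[0,0,0.036,0,0],[0,0,0.048,0,0],[0,0,0.06,0,0]]}}

```text
time_s: 20.48
tcp_pos: [0.5443, 0.1123, 0.045]
eef_rot: [-180.0, -0.0, 176.0]
contact_force: [-0.4, -0.8, 1.1]
gripper_width: -0.0003
```

Call:
{"fn": "step_arm", "kwargs": {"motion": [[0,0,0.015,0,0],[0,0,0.03,0,0],[0,0,0.045,0,0],[0,0,0.06,0,0],[0,0,0.075,0,0]]}}

```text
time_s: 21.1
tcp_pos: [0.5496, 0.1875, 0.045]
eef_rot: [-180.0, -0.0, 176.0]
contact_force: [0.1, -1.4, 1.2]
gripper_width: 0.0005
```

Run:
```python
from h import *
print(tomag(r.get_state()["tcp_pos"]))
c=capture("scene");crop(c,170,190,320,310,5,"p9s.png")
go([*mag(0,124),.045],176)
```

```text
[-0.50081933 69.63861452]
t 21.15 tcp [0.5503 0.1891 0.0452] yaw [1.80e+02 1.00e-01 1.76e+02] F [1.8 2.  0.1] w 0.0003
shift [-0.      0.0527  0.0002] roll 0.001 rows 0.843565164164866 0.003070771279017612
```

View pics/p9s.png

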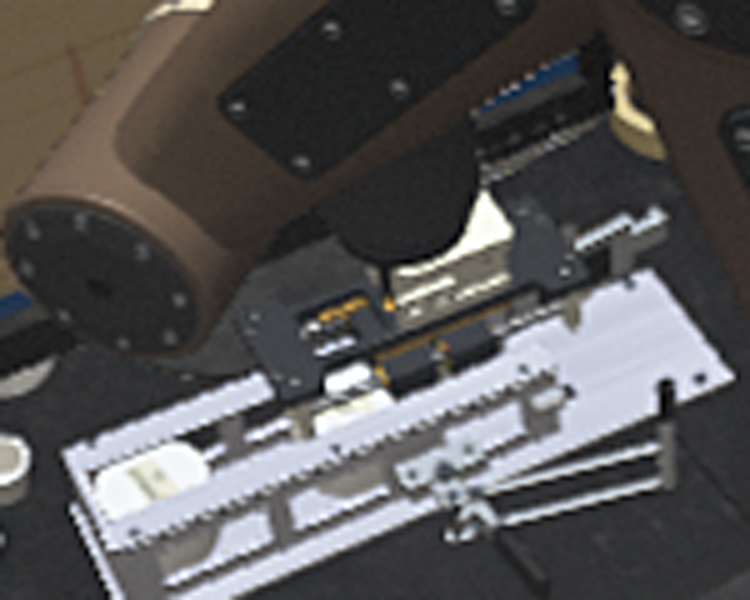

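Call:
{"fn": "step_arm", "kwargs": {"motion": [[0,0,0.014,0,0],[0,0,0.028,0,0],[0,0,0.038,0,0],[0,0,0.045,0,0],[0,0,0.05,0,0]]}}

```text
time_s: 21.78
tcp_pos: [0.5531, 0.2366, 0.045]
eef_rot: [-180.0, -0.0, 176.0]
contact_force: [-0.3, -1.8, 0.3]
gripper_width: 0.0003
```

Call:
{"fn": "step_arm", "kwargs": {"motion": [[0,0,0.002,0,0],[0,0,0.003,0,0],[0,0,0.004,0,0]]}}

```text
time_s: 22.15
tcp_pos: [0.5534, 0.2401, 0.0451]
eef_rot: [-180.0, -0.0, 176.0]
contact_force: [-0.2, -0.5, 0.0]
gripper_width: 0.0005
```

Run:
```python
from h import *
for i in range(2):
    s=r.get_state();print(tomag(s["tcp_pos"]),s["contact_force"])
```

```text
[ -0.49524608 122.40609257] [-0.22268835 -0.4818225   0.00614643]
[ -0.49524608 122.40609257] [-0.22268835 -0.4818225   0.00614643]
```

Call:
{"fn": "step_arm", "kwargs": {"motion": [[0,0,0.0015,0,0],[0,0,0.003,0,0],[0,0,0.004,0,0]]}}

```text
time_s: 22.52
tcp_pos: [0.553, 0.2425, 0.0449]
eef_rot: [-179.8, -0.1, 176.0]
contact_force: [0.3, -9.1, 2.3]
gripper_width: 0.0003
```

Run:
```python
from h import *
s=r.get_state();print(tomag(s["tcp_pos"]),s["contact_force"])
```

```text
[ -1.00455482 124.76438575] [ 0.2788235  -9.14188301  2.31280642]
```

Row is solid at 9 N. Back off, rise and check.

Call:
{"fn": "step_arm", "kwargs": {"motion": [[0,0,-0.01,0,0],[0,0,-0.02,0,0],[0,0,-0.025,-0.04,0],[0,0,-0.04,-0.1,0],[0,0,-0.1,-0.115,0]]}}

```text
time_s: 23.15
tcp_pos: [0.5492, 0.1463, 0.1643]
eef_rot: [179.8, 0.4, 176.2]
contact_force: [1.3, -1.1, -0.6]
gripper_width: 0.0002
```

Call:
{"fn": "step_arm", "kwargs": {"motion": [[0,0,-0.06,-0.01,0],[0,0,-0.12,-0.02,0],[0,0,-0.18,-0.03,0],[0,0,-0.22,-0.04,0]]}}

```text
time_s: 23.65
tcp_pos: [0.5305, -0.0774, 0.2007]
eef_rot: [180.0, 0.0, 175.9]
contact_force: [0.8, 0.8, -0.5]
gripper_width: 0.0004
```

Run:
```python
from h import *
c=tins();crop(c,150,180,330,290,4.4,"q1.png")
for l in["gate_post","keeper","loop_pin","lever_grip"]:
    for d in spotter.tip_of("top",l)[:2]: print("top",l,round(d["p"],2),np.round(d["location"],4),tomag(d["location"]).round(1))
c=tins("scene");crop(c,170,190,330,310,5,"q1s.png")
for l in["gate_post","keeper","loop_pin","lever_grip"]:
    for d in spotter.tip_of("scene",l)[:2]: print("sc",l,round(d["p"],2),np.round(d["location"],4),tomag(d["location"]).round(1))
go([*mag(0,0),.15],176)
```

```text
top 0.75 green px 410.0 242.0 [ 0.4881 -0.3189  0.0526] mag [ -26.  -439.8] 396
top 0.62 white px 186.0 217.0 [0.5619 0.3549 0.0629] mag [-1.000e-01  2.375e+02] 264
top 0.6 white px 202.0 218.0 [0.5573 0.3044 0.0632] mag [ -1.2 186.7] 87
top lever_grip 0.64 [ 0.5469  0.1178 -0.0021] [ 1.7 -0.1]
scene 0.77 white px 201.0 289.0 [0.5678 0.3566 0.0615] mag [  5.7 239.6] 273
scene 0.69 green px 331.0 278.0 [0.4    0.011  0.0492] mag [-137.3 -117. ] 489
scene 0.48 white px 221.0 280.0 [0.5639 0.2936 0.0617] mag [  6.2 176.5] 251
sc gate_post 0.68 [0.596  0.0544 0.0771] [ 55.2 -59.8]
sc gate_post 0.16 [0.5643 0.3891 0.0065] [-1.000e-01  2.718e+02]
sc keeper 0.6 [6.068e-01 5.000e-04 4.040e-02] [  69.8 -112.8]
sc keeper 0.33 [0.5954 0.056  0.0773] [ 54.5 -58.3]
sc loop_pin 0.62 [0.5968 0.0532 0.0773] [ 56.1 -61. ]
sc loop_pin 0.54 [0.4291 0.0942 0.0927] [-114.1  -32. ]
sc lever_grip 0.74 [0.4169 0.1999 0.0311] [-133.8   72.6]
t 24.25 tcp [ 0.5313 -0.0742  0.1999] yaw [-180.   -0.  176.] F [-0.3  0.4 -0.5] w 0.0004
shift [-0.0006  0.1927  0.0498] roll 0.001 rows 3.185292589848964 0.004361077513312794
```

View pics/q1.png

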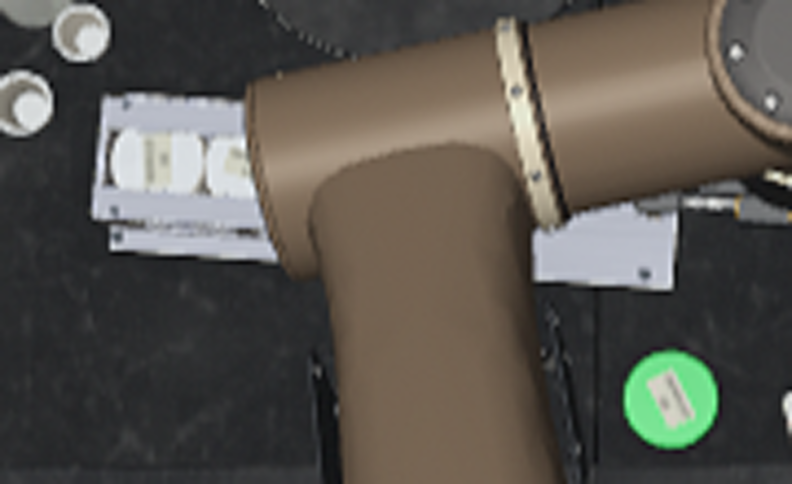

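View pics/q1s.png

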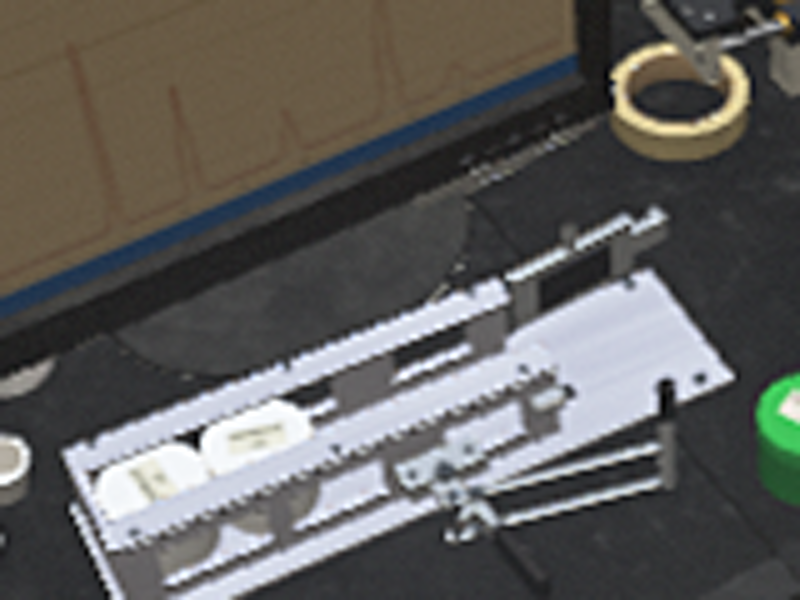

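Row is tight: 63 mm spacing, labels visible, first tin at the stop. Now the gate post.

Run:
```python
from h import *
print(mag(54.9,-57.6)); go([*mag(54.9,-57.6),.15],176)
```

```text
[0.59588779 0.05666063]
t 24.25 tcp [ 0.5313 -0.0742  0.1999] yaw [-180.   -0.  176.] F [-0.3  0.4 -0.5] w 0.0004
shift [-0.0554  0.135   0.0498] roll 0.001 rows 2.4680025728044184 0.004361077513312794
```

Call:
{"fn": "step_arm", "kwargs": {"motion": [[0.05,-0.018,0.044,0,0],[0.05,-0.036,0.088,0,0],[0.05,-0.0555,0.134,0.02,0],[0.05,-0.0555,0.134,0.05,0],[0.05,-0.0555,0.134,0.05,0]]}}

```text
time_s: 24.88
tcp_pos: [0.5944, 0.0552, 0.1475]
eef_rot: [-179.9, -0.3, 176.0]
contact_force: [0.0, -0.5, 0.7]
gripper_width: 0.0448
```

Run:
```python
from h import *
c=capture("scene");crop(c,240,190,340,290,6,"q2s.png")
go([.596,.0555,.083],176)
```

```text
t 24.925 tcp [0.5954 0.0549 0.1494] yaw [-1.799e+02 -1.000e-01  1.760e+02] F [ 0.8 -0.4  0.3] w 0.0475
shift [-0.0007  0.0007  0.0664] roll 0.0 rows 1.0624562174513885 0.002297274622897106
```

View pics/q2s.png

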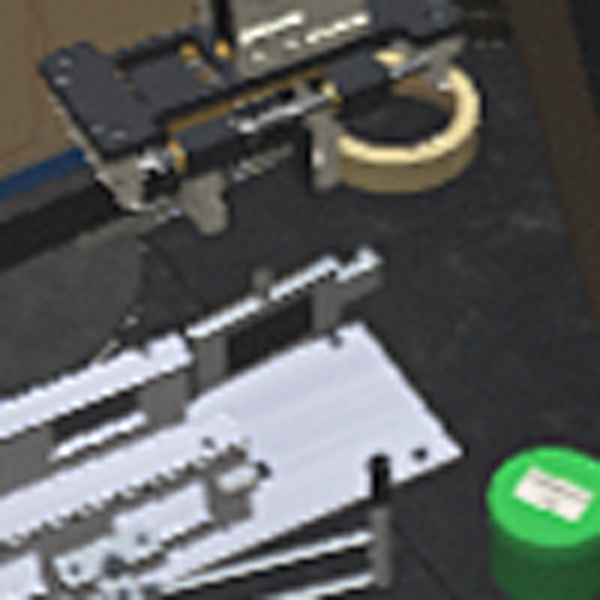

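Call:
{"fn": "step_arm", "kwargs": {"motion": [[0.05,-0.0005,0,0.035,0],[0.05,-0.0005,0,0.06,0],[0.05,-0.0005,0,0.066,0],[0.05,-0.0005,0,0.066,0]], "newtons": 8}}

```text
time_s: 25.42
tcp_pos: [0.5972, 0.0547, 0.0853]
eef_rot: [180.0, 0.1, 176.0]
contact_force: [-0.2, 1.2, 0.5]
gripper_width: 0.0501
```

Call:
{"fn": "step_arm", "kwargs": {"motion": [[0,0,0,0,0],[0,0,0,0,0],[0,0,0,0,0],[0,0,0,0,0],[0,0,0,0,0]]}}

```text
time_s: 26.05
tcp_pos: [0.597, 0.0564, 0.0842]
eef_rot: [179.9, 0.1, 176.0]
contact_force: [-1.5, 6.5, -0.2]
gripper_width: 0.0085
```

Run:
```python
from h import *
c=capture("scene");crop(c,240,190,340,290,6,"q3s.png")
go([.596,.0555,.083],176)
```

```text
t 26.1 tcp [0.597  0.0564 0.0842] yaw [1.799e+02 1.000e-01 1.760e+02] F [-1.1  8.5 -1. ] w 0.0084
shift [ 0.0009 -0.001   0.0012] roll -0.0 rows 0.02891274214923854 0.001891703871752028
```

View pics/q3s.png

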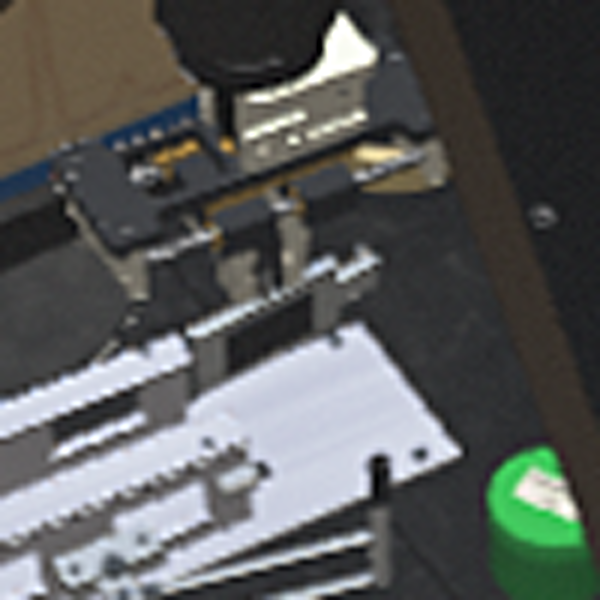

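Run:
```python
from h import *
s0=tomag([.5965,.0555]); print(s0)
for g in [1.69,1.6,1.5,1.4,1.25,1.1,.95,.8,.65,.5,.4,.3,.2,.12,.05,.03]:
    p=np.array([49-50*np.cos(g),-8-50*np.sin(g)]); d=p-s0; print(g,p.round(1),"shift",(-d[0]/1000).round(4),(d[1]/1000).round(4))
```

```text
[ 55.59278359 -58.71441401]
1.69 [ 54.9 -57.6] shift 0.0006 0.0011
1.6 [ 50.5 -58. ] shift 0.0051 0.0007
1.5 [ 45.5 -57.9] shift 0.0101 0.0008
1.4 [ 40.5 -57.3] shift 0.0151 0.0014
1.25 [ 33.2 -55.4] shift 0.0224 0.0033
1.1 [ 26.3 -52.6] shift 0.0293 0.0062
0.95 [ 19.9 -48.7] shift 0.0357 0.01
0.8 [ 14.2 -43.9] shift 0.0414 0.0148
0.65 [  9.2 -38.3] shift 0.0464 0.0205
0.5 [  5.1 -32. ] shift 0.0505 0.0267
0.4 [  2.9 -27.5] shift 0.0526 0.0312
0.3 [  1.2 -22.8] shift 0.0544 0.0359
0.2 [ -0.  -17.9] shift 0.0556 0.0408
0.12 [ -0.6 -14. ] shift 0.0562 0.0447
0.05 [ -0.9 -10.5] shift 0.0565 0.0482
0.03 [-1.  -9.5] shift 0.0566 0.0492
```

Call:
{"fn": "step_arm", "kwargs": {"motion": [[0,0.001,0.001,0,0],[0,0.005,0.001,0,0],[0,0.01,0.001,0,0],[0,0.015,0.0015,0,0],[0,0.0224,0.0033,0,0]]}}

```text
time_s: 26.72
tcp_pos: [0.575, 0.0604, 0.0842]
eef_rot: [179.9, 0.1, 176.0]
contact_force: [4.3, 5.1, -3.9]
gripper_width: 0.0084
```

Run:
```python
from h import *
c=capture("scene");crop(c,240,190,340,290,6,"q4s.png")
go([.596,.0555,.083],176); print(tomag(r.get_state()["tcp_pos"]))
```

```text
t 26.775 tcp [0.5743 0.0607 0.0843] yaw [1.799e+02 1.000e-01 1.760e+02] F [ 2.9  4.9 -2.9] w 0.0085
shift [-0.0221 -0.0036  0.0013] roll -0.0 rows 0.358186407561711 0.0025227782423472476
[ 33.03857977 -55.12618951]
```

View pics/q4s.png

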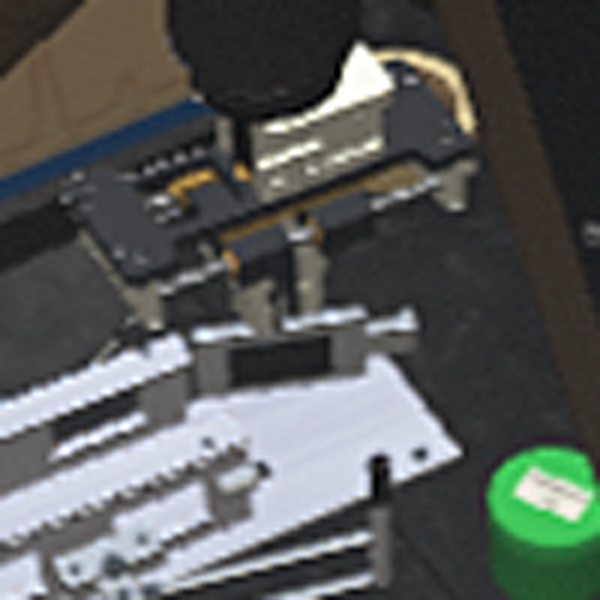

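Call:
{"fn": "step_arm", "kwargs": {"motion": [[0,0.0069,0.0029,0,0],[0,0.0133,0.0067,0,0],[0,0.019,0.0115,0,0],[0,0.024,0.0172,0,0],[0,0.0281,0.0234,0,0]]}}

```text
time_s: 27.4
tcp_pos: [0.5468, 0.0845, 0.0841]
eef_rot: [-179.9, -0.1, 176.0]
contact_force: [-0.6, -3.8, 3.9]
gripper_width: 0.0084
```

Call:
{"fn": "step_arm", "kwargs": {"motion": [[0,0.0021,0.0045,0,0],[0,0.0039,0.0092,0,0],[0,0.0051,0.0141,0,0],[0,0.0057,0.018,0,0],[0,0.006,0.021,0,0]]}}

```text
time_s: 28.02
tcp_pos: [0.542, 0.1061, 0.0836]
eef_rot: [-179.9, -0.1, 176.0]
contact_force: [-4.0, -2.6, 2.9]
gripper_width: 0.0085
```

Run:
```python
from h import *
c=capture("scene");crop(c,220,210,320,300,7,"q5s.png")
go([.596,.0555,.083],176); print(tomag(r.get_state()["tcp_pos"]))
```

```text
t 28.075 tcp [0.5421 0.1064 0.0836] yaw [-1.799e+02 -1.000e-01  1.760e+02] F [-5.5 -1.3  3.9] w 0.0084
shift [-0.0573 -0.0469  0.0005] roll -0.001 rows 1.1854911283218854 0.0032715775465964013
[ -2.24715573 -11.83069239]
```

View pics/q5s.png

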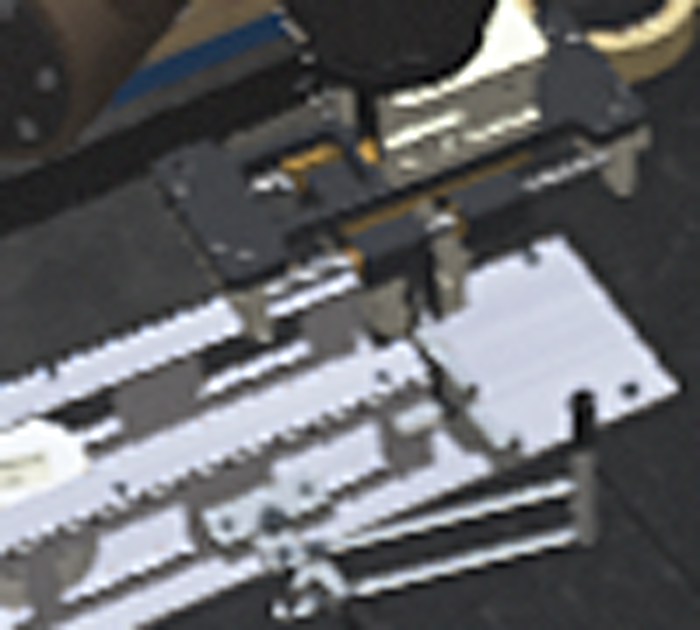

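Call:
{"fn": "step_arm", "kwargs": {"motion": [[0,0,0.001,0,0],[0,0,0.002,0,0],[0,0,0.002,0,0]]}}

```text
time_s: 28.45
tcp_pos: [0.5423, 0.1081, 0.0836]
eef_rot: [-179.9, -0.1, 176.0]
contact_force: [-5.5, -0.9, 3.7]
gripper_width: 0.0087
```

Run:
```python
from h import *
print(tomag(r.get_state()["tcp_pos"]))
```

```text
[ -2.21102539 -10.08033563]
```

Call:
{"fn": "step_arm", "kwargs": {"motion": [[0,0,0.001,0,0],[0,0,0.002,0,0],[0,0,0.002,0,0]]}}

```text
time_s: 28.82
tcp_pos: [0.5422, 0.1087, 0.0835]
eef_rot: [-179.8, -0.2, 176.0]
contact_force: [-3.2, -7.9, 5.4]
gripper_width: 0.0082
```

Run:
```python
from h import *
print(tomag(r.get_state()["tcp_pos"]))
```

```text
[-2.34466698 -9.49493957]
```

Gate is against its buffer (force up 8 N at about 0.04 rad). Release the post and go to the loop bar.

Call:
{"fn": "step_arm", "kwargs": {"motion": [[0,0,-0.001,0,0],[0.03,0,-0.001,0,0],[0.03,0,-0.001,0,0],[0.03,0,-0.001,-0.03,0],[0.03,0,-0.001,-0.08,0]]}}

```text
time_s: 29.45
tcp_pos: [0.543, 0.1094, 0.1634]
eef_rot: [-179.9, -0.2, 176.0]
contact_force: [1.1, 1.8, 0.3]
gripper_width: 0.0299
```

Call:
{"fn": "step_arm", "kwargs": {"motion": [[0.03,0,0,-0.05,0],[0.04,0,-0.06,-0.06,0],[0.04,0,-0.12,-0.06,0],[0.04,0,-0.18,-0.06,0],[0.04,0.01,-0.22,-0.06,0]]}}

```text
time_s: 30.08
tcp_pos: [0.5185, -0.1113, 0.2242]
eef_rot: [180.0, 0.1, 175.9]
contact_force: [0.8, 0.6, -0.1]
gripper_width: 0.04
```

Run:
```python
from h import *
for n in("top","scene"):
    c=tins(n);crop(c,*((150,180,330,290,4.4) if n=="top" else (180,200,320,310,5.5)),f"q6{n}.png")
    for l in["gate_post","keeper","loop_pin","lever_grip"]:
        for d in spotter.tip_of(n,l)[:2]: print(n,l,round(d["p"],2),np.round(d["location"],4),tomag(d["location"]).round(1))
go([.4305,.091,.15],176)
```

```text
top 0.86 white px 208.0 218.0 [0.5572 0.2898 0.0624] mag [ -0.2 172.2] 298
top 0.86 green px 410.0 241.0 [ 0.4891 -0.3189  0.0525] mag [ -25.  -439.8] 399
top 0.79 white px 186.0 216.0 [0.5619 0.3537 0.063 ] mag [-1.000e-01  2.363e+02] 275
top 0.74 green px 303.0 271.0 [0.4013 0.0033 0.0533] mag [-135.4 -124.6] 362
top loop_pin 0.22 [0.5627 0.2919 0.0116] [  5.2 174.7]
top lever_grip 0.53 [0.4201 0.1985 0.0344] [-130.5   71.4]
scene 0.67 green px 331.0 278.0 [0.3984 0.0106 0.0496] mag [-138.9 -117.5] 504
scene 0.61 white px 201.0 290.0 [0.5682 0.3584 0.0616] mag [  5.9 241.5] 268
scene 0.5 white px 221.0 278.0 [0.5625 0.2929 0.061 ] mag [  4.9 175.7] 184
scene gate_post 0.78 [0.5444 0.1072 0.0798] [ -0.  -10.8]
scene gate_post 0.54 [0.4192 0.2003 0.0316] [-131.5   73.2]
scene keeper 0.5 [0.4855 0.0989 0.0399] [-58.2 -23.3]
scene loop_pin 0.78 [0.4291 0.0895 0.0924] [-113.8  -36.6]
scene lever_grip 0.76 [0.4189 0.2001 0.0319] [-131.8   73. ]
t 30.675 tcp [ 0.5185 -0.1087  0.224 ] yaw [-180.   -0.  176.] F [-0.5 -0.1  1. ] w 0.0404
shift [0.1016 0.1932 0.074 ] roll 0.001 rows 3.6876145822937483 0.003764521184710898
```

View pics/q6scene.png

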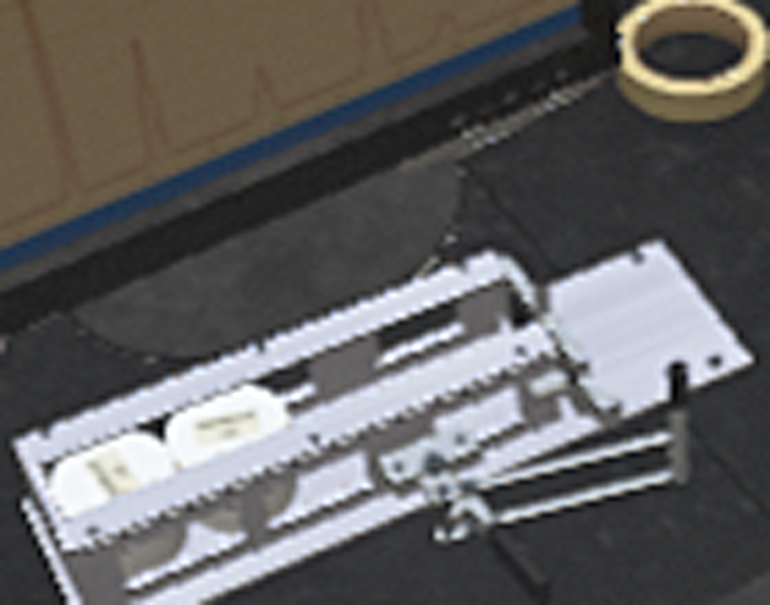

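View pics/q6top.png

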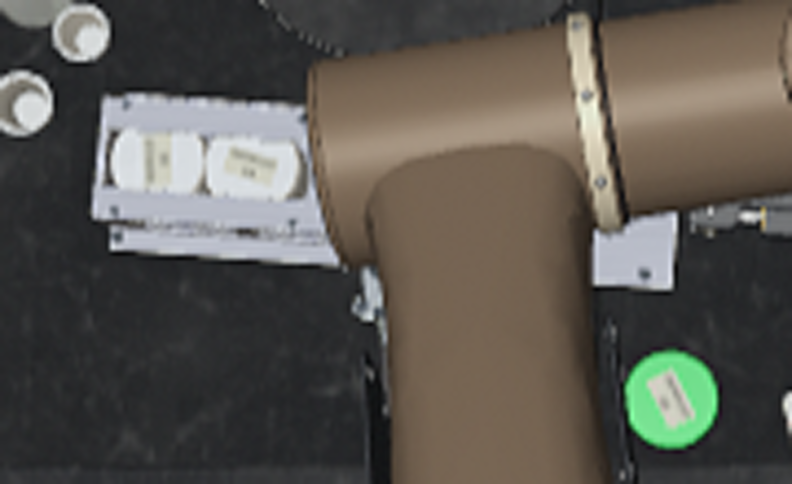

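Call:
{"fn": "step_arm", "kwargs": {"motion": [[0.05,0.025,0.048,0.01,0],[0.05,0.05,0.096,0.03,0],[0.05,0.076,0.144,0.05,0],[0.05,0.102,0.193,0.07,0],[0.05,0.102,0.193,0.074,0]], "newtons": 15}}

```text
time_s: 31.3
tcp_pos: [0.4285, 0.0931, 0.1493]
eef_rot: [-180.0, -0.1, 176.3]
contact_force: [-0.7, -1.4, 0.9]
gripper_width: 0.0501
```

Run:
```python
from h import *
c=capture("scene");crop(c,230,210,350,310,6,"q7s.png")
for d in spotter.tip_of("scene","loop_pin")[:2]: print(d["p"],d["location"])
c=capture("top");crop(c,200,190,330,290,6,"q7.png")
for d in spotter.tip_of("top","loop_pin")[:2]: print(d["p"],d["location"])
go([.430,.0905,.095],176)
```

```text
0.62 [0.417, 0.2003, 0.0324]
0.6 [0.4293, 0.089, 0.0927]
t 31.5 tcp [0.4305 0.0901 0.1504] yaw [180.   0. 176.] F [-0.3 -0.5 -0.2] w 0.0502
shift [0.0006 0.0004 0.0554] roll -0.001 rows 0.886233523995042 0.003316745442575496
```

View pics/q7s.png

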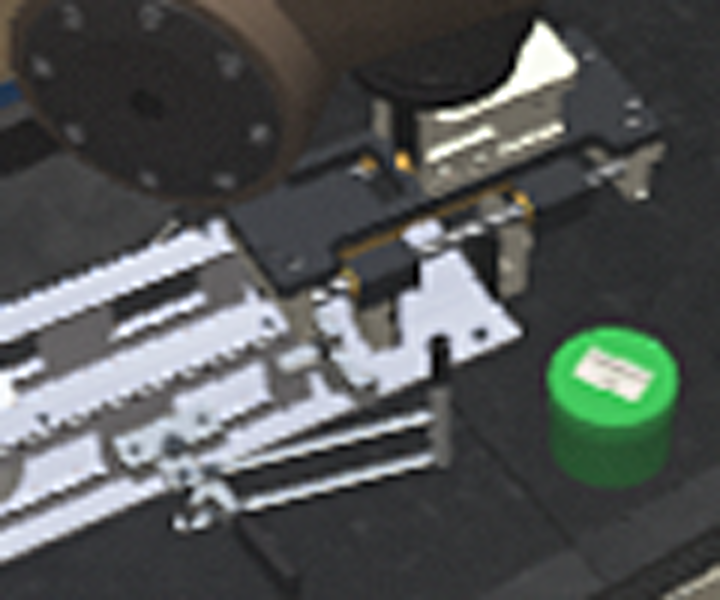

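Call:
{"fn": "step_arm", "kwargs": {"motion": [[0.05,0.0005,0,0.025,0],[0.05,0.0005,0,0.045,0],[0.05,0.0005,0,0.055,0],[0.05,0.0005,0,0.056,0]]}}

```text
time_s: 32.0
tcp_pos: [0.4298, 0.0896, 0.0939]
eef_rot: [-180.0, -0.0, 175.9]
contact_force: [0.0, 0.3, 0.3]
gripper_width: 0.0498
```

Run:
```python
from h import *
c=capture("scene");crop(c,260,220,340,300,8,"q8s.png")
go([.430,.0905,.095],176)
```

```text
t 32.05 tcp [0.43   0.0899 0.0942] yaw [-180.    -0.   175.9] F [0.2 0.7 1.2] w 0.0497
shift [ 0.      0.0006 -0.0008] roll -0.001 rows 0.01607559031106594 0.00789629947559563
```

View pics/q8s.png

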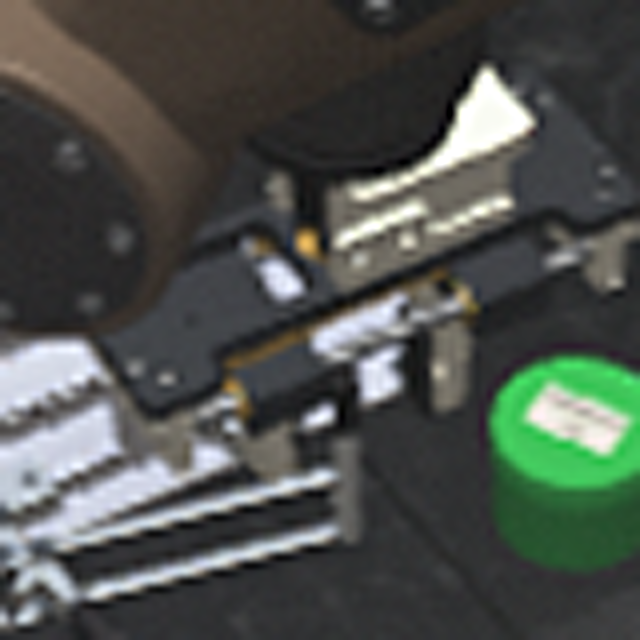

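Bar sits between the fingers. Close.

Call:
{"fn": "step_arm", "kwargs": {"motion": [[0,0,0,0,0],[0,0,0,0,0],[0,0,0,0,0],[0,0,0,0,0],[0,0,0,0,0]]}}

```text
time_s: 32.67
tcp_pos: [0.4297, 0.0905, 0.0942]
eef_rot: [180.0, 0.0, 176.0]
contact_force: [0.1, 0.4, 0.5]
gripper_width: 0.0093
```

Run:
```python
from h import *
print(tomag(r.get_state()["tcp_pos"]))
go([.430,.0905,.095],176)
```

```text
[-113.22624555  -35.5688462 ]
t 32.675 tcp [0.4297 0.0905 0.0942] yaw [180.   0. 176.] F [0.1 0.4 0.5] w 0.0093
shift [-0.0003 -0.     -0.0008] roll -0.0 rows 0.01355935634150678 0.0012952853194903337
```

Call:
{"fn": "step_arm", "kwargs": {"motion": [[0,-0.01,-0.001,0,0],[0,-0.02,-0.002,0,0],[0,-0.03,-0.002,0,0],[0,-0.038,-0.002,0,0],[0,-0.045,-0.002,0,0]]}}

```text
time_s: 33.3
tcp_pos: [0.4751, 0.0852, 0.0941]
eef_rot: [180.0, 0.0, 176.0]
contact_force: [-1.5, 1.1, 3.9]
gripper_width: 0.0098
```

Run:
```python
from h import *
print(tomag(r.get_state()["tcp_pos"]))
c=capture("scene");crop(c,230,220,330,300,8,"q9s.png")
for l in["keeper","loop_pin","lever_grip"]:
   for d in spotter.tip_of("scene",l)[:2]: print(l,d["p"],d["location"],tomag(d["location"]))
c=capture("top");crop(c,210,200,310,290,7,"q9.png")
```

```text
[-67.59772729 -37.65943306]
keeper 0.4 [0.4861, 0.1028, 0.0387] [-57.87667719 -19.34270501]
loop_pin 0.47 [0.4701, 0.0862, 0.0893] [-72.66229445 -37.03297132]
lever_grip 0.83 [0.4183, 0.1941, 0.0336] [-131.9654607    66.93233285]
```

View pics/q9s.png

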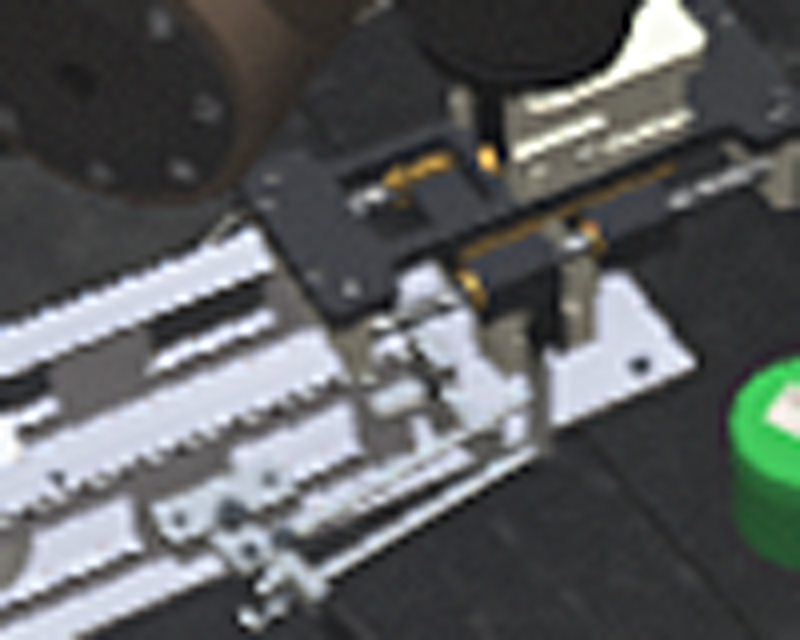

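Call:
{"fn": "step_arm", "kwargs": {"motion": [[0,-0.004,0,0,0],[0,-0.008,0,0,0],[0,-0.011,0,0,0],[0,-0.011,0,0,0]]}}

```text
time_s: 34.05
tcp_pos: [0.4856, 0.0844, 0.0941]
eef_rot: [-180.0, 0.0, 176.0]
contact_force: [-0.7, -0.2, 4.4]
gripper_width: 0.0094
```

Run:
```python
from h import *
print(tomag(r.get_state()["tcp_pos"]))
c=capture("scene");crop(c,240,220,320,300,9,"r1s.png")
for l in["keeper","loop_pin","lever_grip"]:
   for d in spotter.tip_of("scene",l)[:2]: print(l,d["p"],d["location"],tomag(d["location"]))
```

```text
[-57.10629814 -37.77203216]
keeper 0.54 [0.4864, 0.1026, 0.0375] [-57.5632806  -19.52098169]
loop_pin 0.69 [0.4821, 0.0848, 0.0913] [-60.59332052 -37.58057355]
lever_grip 0.65 [0.4208, 0.1887, 0.0308] [-129.08972321   61.72271349]
```

View pics/r1s.png

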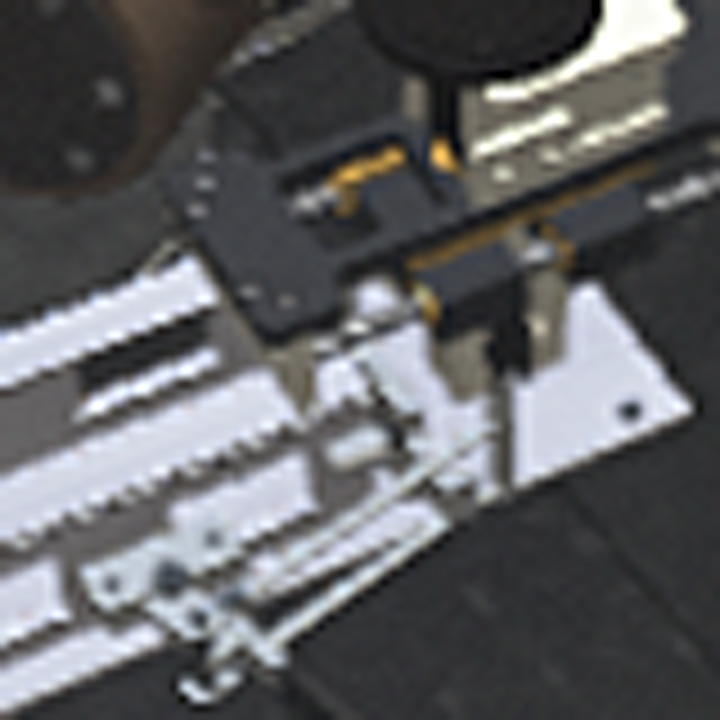

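Call:
{"fn": "step_arm", "kwargs": {"motion": [[0,-0.002,0.002,0,0],[0,-0.002,0.005,0,0],[0,-0.002,0.008,0,0],[0,-0.002,0.011,0,0],[0,-0.002,0.013,0,0]]}}

```text
time_s: 34.88
tcp_pos: [0.4883, 0.0975, 0.0941]
eef_rot: [180.0, 0.0, 176.0]
contact_force: [0.3, -1.5, 3.8]
gripper_width: 0.0092
```

Call:
{"fn": "step_arm", "kwargs": {"motion": [[0,0,0.001,0,0],[0,0,0.002,0,0],[0,0,0.002,0,0]]}}

```text
time_s: 35.25
tcp_pos: [0.4885, 0.0993, 0.0941]
eef_rot: [180.0, 0.0, 176.0]
contact_force: [0.4, -0.6, 3.1]
gripper_width: 0.0095
```

Run:
```python
from h import *
print(tomag(r.get_state()["tcp_pos"]))
c=capture("scene");crop(c,230,220,320,300,8.5,"r2s.png")
for l in["keeper","loop_pin","lever_grip","gate_post"]:
   for d in spotter.tip_of("scene",l)[:2]: print(l,d["p"],d["location"],tomag(d["location"]))
```

```text
[-55.26754859 -22.62036157]
keeper 0.61 [0.4852, 0.1025, 0.0397] [-58.75320019 -19.70562021]
keeper 0.56 [0.544, 0.119, 0.0062] [-1.26773454  0.91260569]
loop_pin 0.59 [0.4865, 0.0983, 0.0916] [-57.15934541 -23.80313493]
loop_pin 0.34 [0.5437, 0.0563, 0.0087] [  2.86846932 -61.65153594]
lever_grip 0.52 [0.4253, 0.2363, 0.0308] [-127.96826215  109.52179638]
gate_post 0.65 [0.5446, 0.103, 0.0776] [  0.46261615 -15.00486542]
gate_post 0.42 [0.5654, 0.356, 0.0085] [  3.31306745 238.83271046]
```

View pics/r2s.png

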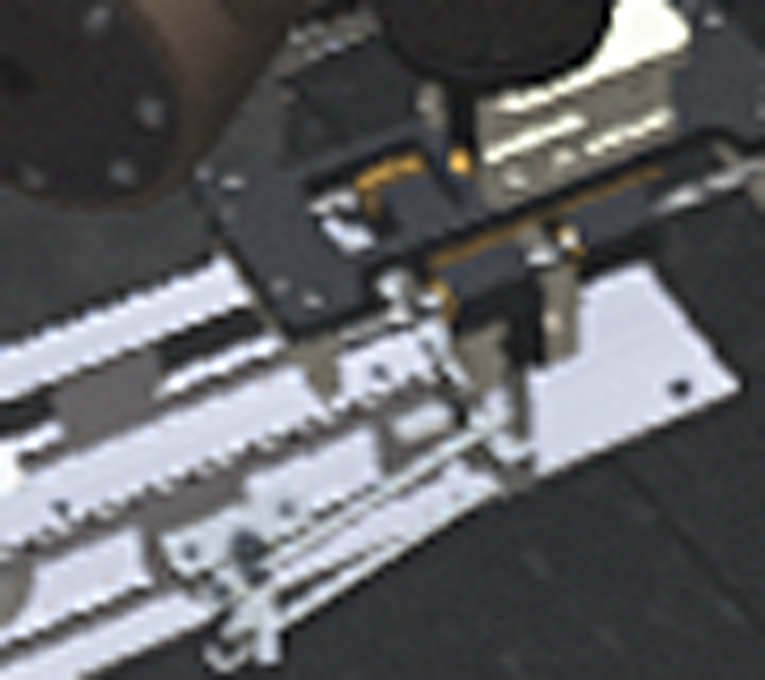

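Call:
{"fn": "step_arm", "kwargs": {"motion": [[0,0,0.001,0,0],[0,0,0.002,0,0],[0,0,0.002,0,0]]}}

```text
time_s: 35.88
tcp_pos: [0.4884, 0.1009, 0.0941]
eef_rot: [-180.0, -0.0, 176.0]
contact_force: [0.1, -4.3, 4.6]
gripper_width: 0.0093
```

Call:
{"fn": "step_arm", "kwargs": {"motion": [[0,0.0015,0.001,0,0],[0,0.003,0.001,0,0],[0.02,0.003,0.001,0,0],[0.04,0.003,0,0,0],[0.05,0.003,0,0,0]]}}

```text
time_s: 36.5
tcp_pos: [0.4852, 0.1015, 0.0938]
eef_rot: [-180.0, -0.0, 176.0]
contact_force: [0.3, -0.9, -0.1]
gripper_width: 0.0343
```

Call:
{"fn": "step_arm", "kwargs": {"motion": [[0.05,0,0,-0.02,0],[0.05,0,0,-0.05,0],[0.05,0,0,-0.1,0],[0.05,0,-0.06,-0.12,0],[0.05,0,-0.12,-0.12,0]]}}

```text
time_s: 37.12
tcp_pos: [0.4779, -0.0186, 0.216]
eef_rot: [179.9, 0.2, 176.1]
contact_force: [1.6, 0.4, -0.2]
gripper_width: 0.05
```

Call:
{"fn": "step_arm", "kwargs": {"motion": [[0.05,0,-0.06,0,0],[0.05,0,-0.11,0,0]]}}

```text
time_s: 37.38
tcp_pos: [0.4689, -0.1297, 0.2143]
eef_rot: [180.0, 0.0, 176.0]
contact_force: [0.8, 0.6, 0.5]
gripper_width: 0.0499
```

Run:
```python
from h import *
print(tomag(r.get_state()["tcp_pos"]))
for n in("scene","top"):
  c=capture(n)
  crop(c,*((200,200,310,300,7) if n=="scene" else (190,190,310,280,6.5)),f"r3{n}.png")
  for l in["keeper","loop_pin","lever_grip","gate_post"]:
   for d in spotter.tip_of(n,l)[:1]: print(l,d["p"],d["location"],tomag(d["location"]))
```

```text
[ -58.60427616 -252.48594467]
keeper 0.63 [0.4864, 0.1043, 0.0368] [-57.68354007 -17.82524066]
loop_pin 0.18 [0.4977, 0.2109, 0.0366] [-53.95282594  89.307069  ]
lever_grip 0.71 [0.4262, 0.2432, 0.032] [-127.55862887  116.46817678]
gate_post 0.49 [0.5413, 0.1053, 0.0772] [ -2.99182044 -12.94407241]
lever_grip 0.55 [0.4281, 0.2411, 0.0398] [-125.51483307  114.50784549]
gate_post 0.75 [0.4235, -0.4176, -0.0021] [ -83.50630059 -542.86733901]
```

View pics/r3scene.png

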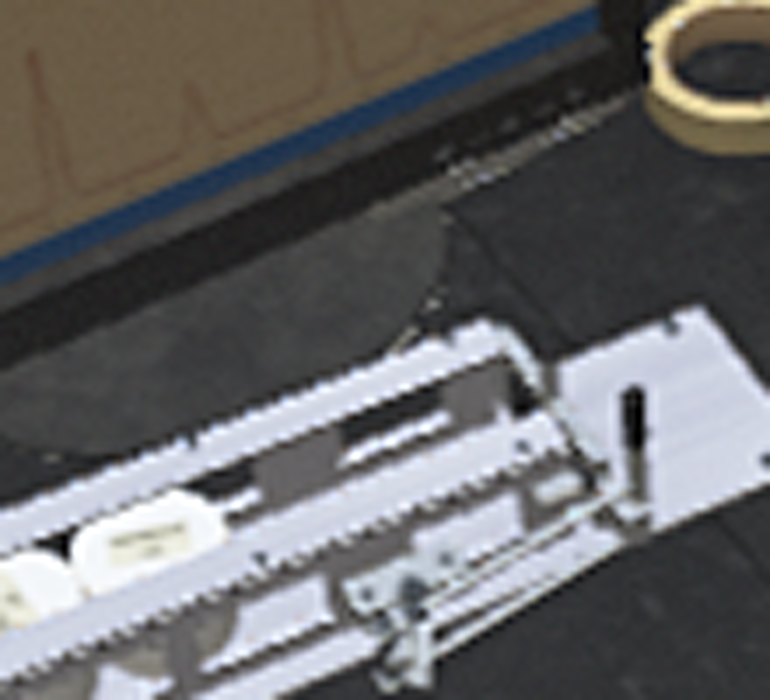

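View pics/r3top.png

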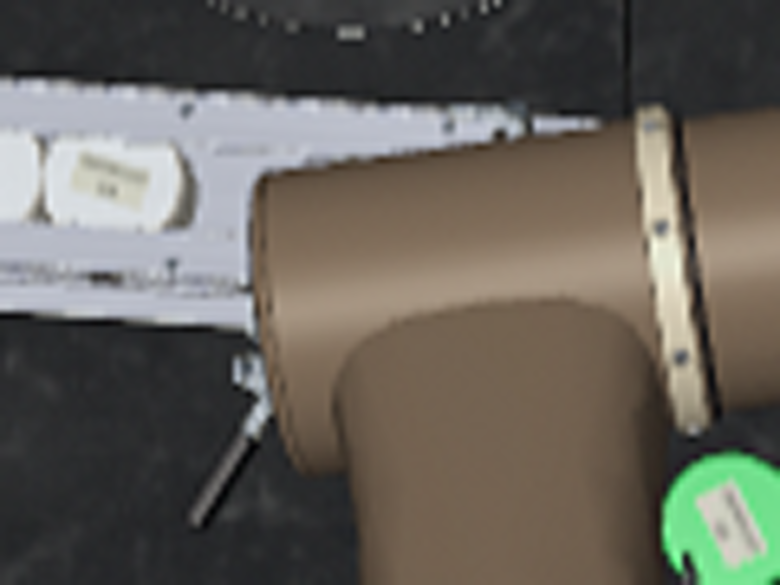

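Bar stands inside the lip before the ear, lever at about 1.14 rad. Now I turn the closed gripper to push the lever from outside.

Call:
{"fn": "step_arm", "kwargs": {"motion": [[0,0.01,0.03,0,-0.18],[0,0.02,0.06,0,-0.36],[0,0.03,0.09,0,-0.54],[0,0.04,0.12,0,-0.72],[0,0.05,0.15,0,-0.9]]}}

```text
time_s: 38.5
tcp_pos: [0.4296, 0.0268, 0.2142]
eef_rot: [-180.0, 0.0, -132.0]
contact_force: [0.7, 0.2, -0.3]
gripper_width: 0.0055
```

Call:
{"fn": "step_arm", "kwargs": {"motion": [[0,0,0,0,-0.18],[0,0,0,0,-0.36],[0,0,0,0,-0.54],[0,0,0,0,-0.72],[0,0,0,0,-0.9]]}}

```text
time_s: 39.12
tcp_pos: [0.4299, 0.0259, 0.2141]
eef_rot: [-180.0, 0.0, -80.5]
contact_force: [-0.1, -0.4, -0.1]
gripper_width: 0.0005
```

Call:
{"fn": "step_arm", "kwargs": {"motion": [[0,0,0,0,-0.18],[0,0,0,0,-0.36],[0,0,0,0,-0.54],[0,0,0,0,-0.72],[0,0,0,0,-0.905]]}}

```text
time_s: 39.75
tcp_pos: [0.4299, 0.0258, 0.2141]
eef_rot: [-180.0, -0.0, -28.6]
contact_force: [0.7, -0.9, -0.4]
gripper_width: 0.0007
```

Run:
```python
from h import *
print(r.get_state()["joints"].round(0),tomag(r.get_state()["tcp_pos"]))
go([*mag(-140,80),.12],-29)
c=capture("scene");crop(c,200,200,310,300,7,"r4s.png")
c=capture("top");crop(c,190,190,310,280,6.5,"r4.png")
for n in("scene","top"):
  for l in["lever_grip","loop_pin","keeper"]:
   for d in spotter.tip_of(n,l)[:1]: print(n,l,d["p"],d["location"],tomag(d["location"]))
```

```text
[ 30.  -2. -31.  -0. -61.  32.] [-108.47030163 -100.09894897]
t 39.75 tcp [0.4299 0.0258 0.2141] yaw [-180.    -0.   -28.6] F [ 0.7 -0.9 -0.4] w 0.0007
shift [-0.1035 -0.1507  0.0941] roll 0.007 rows 3.290298712176175 0.03650478622907133
scene lever_grip 0.87 [0.4256, 0.241, 0.0327] [-128.0014958   114.23124386]
scene loop_pin 0.68 [0.4824, 0.1001, 0.0914] [-61.37640735 -22.29768197]
scene keeper 0.66 [0.4868, 0.106, 0.0393] [-57.40480166 -16.10120328]
top lever_grip 0.5 [0.5428, 0.061, 0.0133] [  1.638242  -57.0269775]
```

View pics/r4.png

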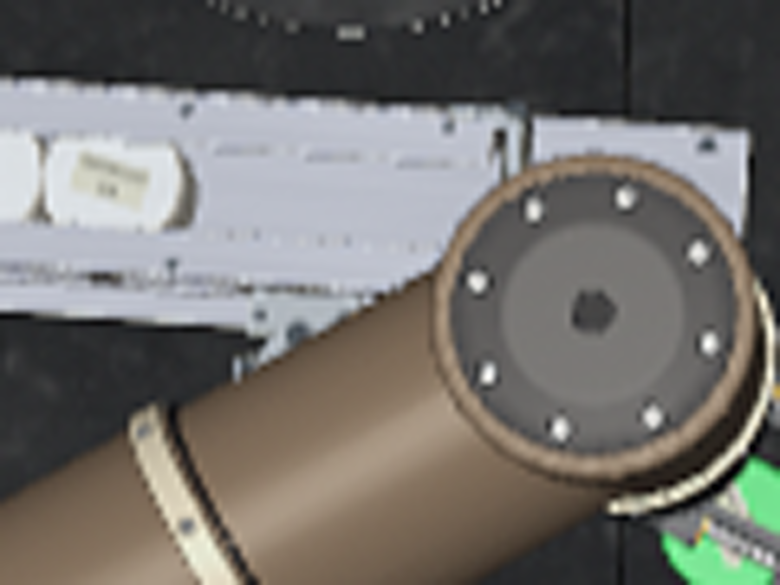

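Call:
{"fn": "step_arm", "kwargs": {"motion": [[0,-0.026,-0.037,0,0],[0,-0.052,-0.074,0.02,0],[0,-0.078,-0.111,0.04,0],[0,-0.103,-0.149,0.06,0],[0,-0.103,-0.149,0.08,0]]}}

```text
time_s: 40.78
tcp_pos: [0.4125, 0.2082, 0.1335]
eef_rot: [-180.0, -0.0, -28.9]
contact_force: [-0.7, -0.1, -0.2]
gripper_width: 0.0005
```

Run:
```python
from h import *
print(r.get_state()["joints"].round(0),tomag(r.get_state()["tcp_pos"]))
go([*mag(-140,78),.043],-29)
c=capture("scene");crop(c,200,220,310,320,7,"r5s.png")
```

```text
[ 51.   7. -34.   0. -49.  10.] [-138.79874818   80.59886525]
t 40.775 tcp [0.4125 0.2082 0.1335] yaw [-180.    -0.   -28.9] F [-0.7 -0.1 -0.2] w 0.0005
shift [-0.      0.0029  0.0905] roll 0.001 rows 1.4490510952824838 0.005526903161641339
```

View pics/r5s.png

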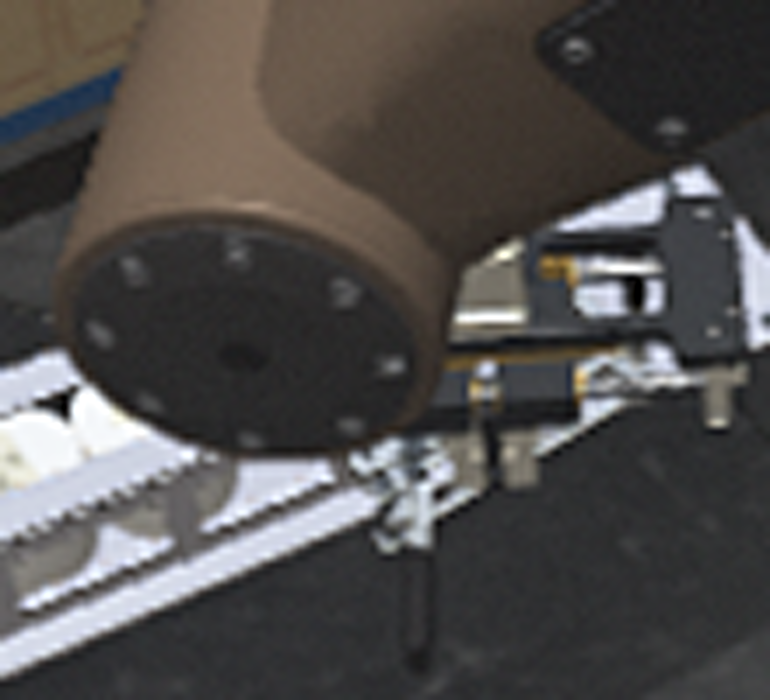

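Call:
{"fn": "step_arm", "kwargs": {"motion": [[0,0,0.003,0.03,0],[0,0,0.003,0.06,0],[0,0,0.003,0.085,0],[0,0,0.003,0.0905,0]]}}

```text
time_s: 41.32
tcp_pos: [0.4103, 0.2018, 0.0427]
eef_rot: [179.8, 0.0, -29.1]
contact_force: [0.9, 0.4, -0.1]
gripper_width: 0.0004
```

```bash
cat >> h.py <<'E'
def lev(ths,off=22.5,s=70,z=.043):
    st=r.get_state();p=np.array(st["tcp_pos"]);R=rot(st["eef_rot"]);y0=st["eef_rot"][2]
    print("tcp mag",tomag(p).round(1),p.round(4),"yaw",y0.round(1),"F",st["contact_force"].round(1))
    for th in ths:
        x=-60-s*np.sin(th)-off*np.cos(th); y=85+s*np.cos(th)-off*np.sin(th)
        d=R.T@(np.array([*mag(x,y),z])-p); yaw=-4.06-(90-np.degrees(th)); dy=(yaw-y0+180)%360-180
        print(th,"mag",round(x,1),round(y,1),"shift",d.round(4),"roll",round(-np.radians(dy),3))
E
python3 - <<'E'
from h import *
lev([1.25,1.14,1.05,.95,.85,.75,.65,.55])
c=capture("scene");crop(c,200,220,310,320,7,"r6s.png")
E
```

```text
tcp mag [-140.5   74.1] [0.4103 0.2018 0.0427] yaw -29.1 F [ 0.9  0.4 -0.1]
1.25 mag -133.5 85.7 shift [ 0.0014 -0.0135 -0.0004] roll -0.117
1.14 mag -133.0 93.8 shift [-0.0016 -0.021  -0.0004] roll -0.007
1.05 mag -131.9 100.3 shift [-0.0034 -0.0274 -0.0004] roll 0.083
0.95 mag -130.0 107.4 shift [-0.0047 -0.0346 -0.0004] roll 0.183
0.85 mag -127.4 114.3 shift [-0.0052 -0.042  -0.0004] roll 0.283
0.75 mag -124.2 120.9 shift [-0.0051 -0.0493 -0.0005] roll 0.383
0.65 mag -120.3 127.1 shift [-0.0042 -0.0566 -0.0005] roll 0.483
0.55 mag -115.8 132.9 shift [-0.0026 -0.0638 -0.0005] roll 0.583
```

View pics/r6s.png

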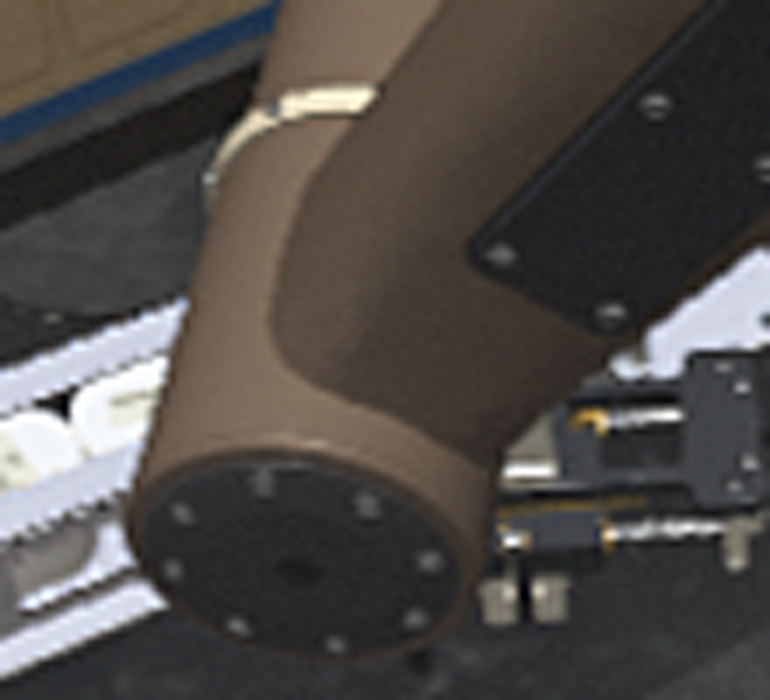

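Call:
{"fn": "step_arm", "kwargs": {"motion": [[0,0,-0.0135,0,-0.01],[0,-0.0015,-0.021,0,0],[0,-0.0035,-0.0275,0,0.083],[0,-0.0045,-0.0345,0,0.183],[0,-0.005,-0.042,0,0.283]]}}

```text
time_s: 42.0
tcp_pos: [0.4267, 0.2421, 0.0442]
eef_rot: [180.0, -0.0, -45.5]
contact_force: [-0.9, -3.2, 2.3]
gripper_width: 0.0006
```

Run:
```python
from h import *
lev([.85,.75,.65,.55,.45,.35,.25,.15])
for n in("scene","top"):
  c=capture(n);crop(c,*((200,220,310,320,7) if n=="scene" else (190,190,310,280,6.5)),f"r7{n}.png")
  for l in["lever_grip","loop_pin","keeper","gate_post"]:
   for d in spotter.tip_of(n,l)[:1]: print(n,l,d["p"],d["location"],tomag(d["location"]))
```

```text
tcp mag [-127.   115.4] [0.4267 0.2421 0.0442] yaw -45.5 F [-0.9 -3.2  2.3]
0.85 mag -127.4 114.3 shift [0.0004 0.0012 0.0012] roll -0.002
0.75 mag -124.2 120.9 shift [-0.0015 -0.0059  0.0012] roll 0.098
0.65 mag -120.3 127.1 shift [-0.0027 -0.0132  0.0012] roll 0.198
0.55 mag -115.8 132.9 shift [-0.0032 -0.0205  0.0012] roll 0.298
0.45 mag -110.7 138.2 shift [-0.0029 -0.0279  0.0012] roll 0.398
0.35 mag -105.1 143.0 shift [-0.0019 -0.0351  0.0012] roll 0.498
0.25 mag -99.1 147.3 shift [-0.0002 -0.0423  0.0012] roll 0.598
0.15 mag -92.7 150.9 shift [ 0.0022 -0.0492  0.0012] roll 0.698
scene lever_grip 0.53 [0.4419, 0.2593, 0.0346] [-113.03688959  133.63847347]
scene loop_pin 0.57 [0.4823, 0.104, 0.0911] [-61.75204619 -18.41452663]
top lever_grip 0.64 [0.4865, 0.103, 0.0352] [-57.49182748 -19.11490972]
top loop_pin 0.43 [0.4885, 0.1031, 0.0912] [-55.50391211 -18.87367851]
top keeper 0.6 [0.4854, 0.1052, 0.0363] [-58.74470158 -16.99823627]
top gate_post 0.57 [0.5442, 0.1091, 0.0724] [-0.36790102 -8.94844393]
```

View pics/r7scene.png

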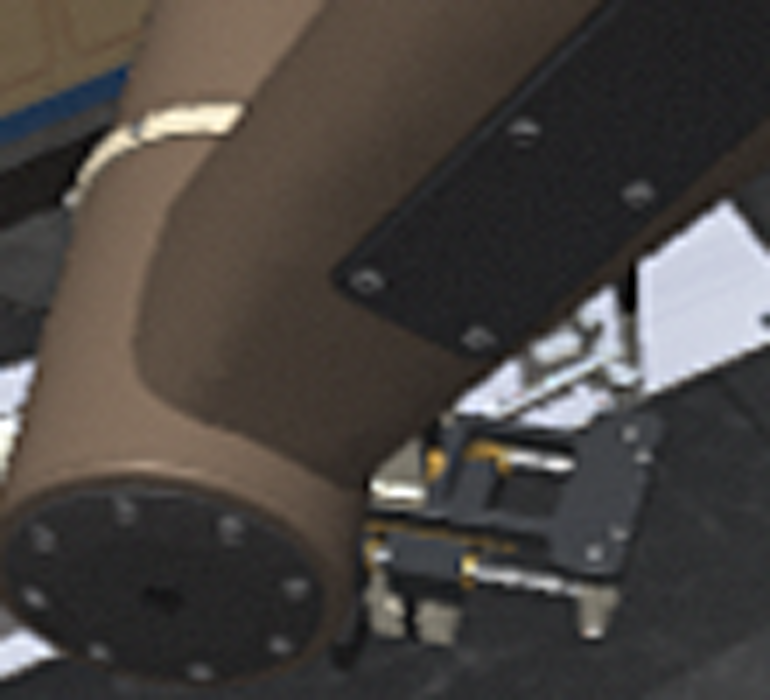

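View pics/r7top.png

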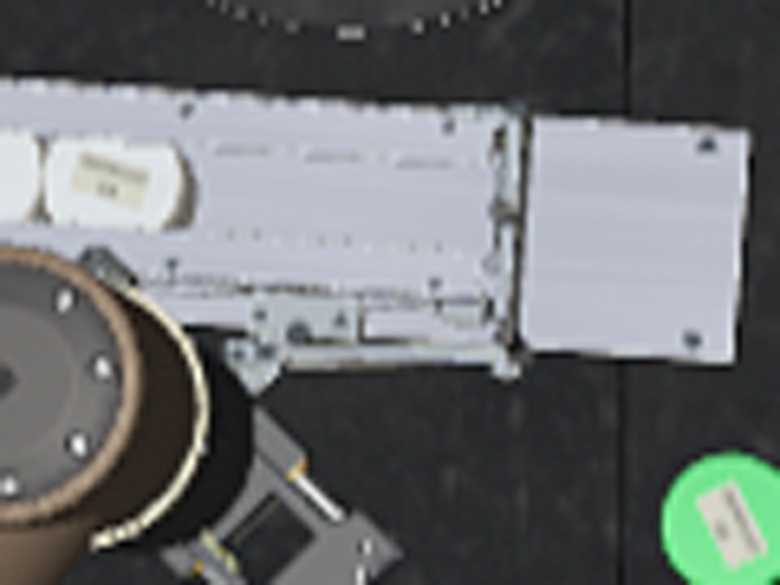

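Top view: the loop is hooked on the ear (bar at about crop (512,350), inside the lip), gate nearly parallel to the mouth, lever at about 0.8. Continue pushing past dead centre.

Call:
{"fn": "step_arm", "kwargs": {"motion": [[0,-0.0015,-0.006,0,0.098],[0,-0.0027,-0.0132,0,0.198],[0,-0.0032,-0.0205,0,0.298],[0,-0.0029,-0.0279,0,0.398],[0,-0.0019,-0.0351,0,0.498]]}}

```text
time_s: 43.12
tcp_pos: [0.4508, 0.2685, 0.0436]
eef_rot: [-180.0, 0.0, -73.9]
contact_force: [-0.2, -0.8, 0.3]
gripper_width: 0.0005
```

Run:
```python
from h import *
lev([.35,.3,.25,.2,.15,.1,.05,.0,-.03])
```

```text
tcp mag [-104.8  143.5] [0.4508 0.2685 0.0436] yaw -73.9 F [-0.2 -0.8  0.3]
0.35 mag -105.1 143.0 shift [0.0003 0.0004 0.0006] roll 0.001
0.3 mag -102.2 145.2 shift [-0.0007 -0.0031  0.0006] roll 0.051
0.25 mag -99.1 147.3 shift [-0.0016 -0.0067  0.0006] roll 0.101
0.2 mag -96.0 149.1 shift [-0.0023 -0.0103  0.0006] roll 0.151
0.15 mag -92.7 150.9 shift [-0.0028 -0.0139  0.0006] roll 0.201
0.1 mag -89.4 152.4 shift [-0.0031 -0.0176  0.0006] roll 0.251
0.05 mag -86.0 153.8 shift [-0.0032 -0.0212  0.0006] roll 0.301
0.0 mag -82.5 155.0 shift [-0.0032 -0.0249  0.0006] roll 0.351
-0.03 mag -80.4 155.6 shift [-0.003  -0.0271  0.0006] roll 0.381
```

Call:
{"fn": "step_arm", "kwargs": {"motion": [[0,-0.001,-0.005,0,0.075],[0,-0.002,-0.0103,0,0.151],[0,-0.003,-0.0176,0,0.251],[0,-0.0032,-0.0212,0,0.301],[0,-0.0032,-0.0235,0,0.335]]}}

```text
time_s: 43.75
tcp_pos: [0.4715, 0.278, 0.0434]
eef_rot: [179.9, 0.0, -93.1]
contact_force: [-13.7, 4.3, 6.5]
gripper_width: 0.0002
```

Run:
```python
from h import *
lev([.05,.0,-.03])
c=capture("top");crop(c,190,190,310,280,6.5,"r8.png")
```

```text
tcp mag [-84.8 154.3] [0.4715 0.278  0.0434] yaw -93.1 F [-13.7   4.3   6.5]
0.05 mag -86.0 153.8 shift [0.0005 0.0012 0.0004] roll -0.033
0.0 mag -82.5 155.0 shift [-0.0006 -0.0023  0.0004] roll 0.017
-0.03 mag -80.4 155.6 shift [-0.0012 -0.0044  0.0004] roll 0.047
```

View pics/r8.png

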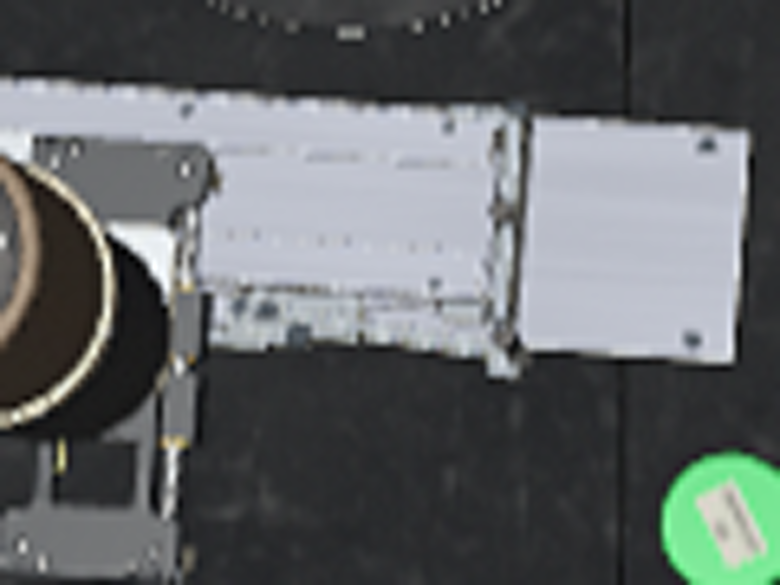

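Lever is on its stop (14 N reaction). Back off and rise, then inspect.

Call:
{"fn": "step_arm", "kwargs": {"motion": [[0,0,0.01,0,0],[0,0,0.025,0,0],[0,0,0.03,-0.05,0],[0,0,0.03,-0.11,0],[0,0,0.03,-0.16,0]]}}

```text
time_s: 44.42
tcp_pos: [0.4414, 0.2792, 0.2059]
eef_rot: [-179.9, 0.1, -92.9]
contact_force: [0.9, 1.7, 0.2]
gripper_width: 0.0004
```

Run:
```python
from h import *
go([.40,-.16,.22])
```

```text
t 44.425 tcp [0.4414 0.2792 0.2059] yaw [-1.799e+02  1.000e-01 -9.290e+01] F [0.9 1.7 0.2] w 0.0004
shift [ 0.4407  0.0189 -0.0146] roll -0.0 rows 7.062204476451364 0.0
```

Call:
{"fn": "step_arm", "kwargs": {"motion": [[0,0.06,0,-0.02,0],[0,0.12,0,-0.03,0],[0,0.18,0,-0.03,0],[0,0.24,0,-0.03,0],[0,0.3,0,-0.03,0]]}}

```text
time_s: 45.05
tcp_pos: [0.4254, -0.0219, 0.2337]
eef_rot: [-179.9, 0.0, -92.9]
contact_force: [1.7, -0.1, -0.1]
gripper_width: 0.0004
```

Call:
{"fn": "step_arm", "kwargs": {"motion": [[0,0.06,0,0,0],[0,0.12,0,0,0],[0,0.18,0,0,0],[0,0.24,0,0,0]]}}

```text
time_s: 45.55
tcp_pos: [0.4133, -0.2615, 0.2337]
eef_rot: [-179.9, -0.0, -92.9]
contact_force: [0.4, 0.4, 0.5]
gripper_width: 0.0003
```

Run:
```python
from h import *
for n in("scene","top"):
  c=tins(n);crop(c,*((180,210,320,310,5.7) if n=="scene" else (150,180,330,290,4.4)),f"r9{n}.png")
  if n=="top": crop(c,280,180,480,300,4,"r9t.png")
  for l in["lever_grip","loop_pin","keeper","gate_post","lab_timer","marker","septum_carton"]:
   for d in spotter.tip_of(n,l)[:1]: print(n,l,round(d["p"],2),np.round(d["location"],3),tomag(d["location"]).round(1))
```

```text
scene 0.88 green px 331.0 278.0 [0.398  0.0103 0.0498] mag [-139.2 -117.8] 432
scene 0.71 white px 221.0 280.0 [0.5635 0.2936 0.0613] mag [  5.8 176.5] 277
scene 0.61 white px 201.0 289.0 [0.5675 0.3561 0.0612] mag [  5.4 239.1] 213
scene 0.38 white px 280.0 263.0 [0.5262 0.1204 0.0508] mag [-19.1   1. ] 216
scene lever_grip 0.57 [0.497 0.284 0.033] [-59.6 161.7]
scene loop_pin 0.56 [0.484 0.107 0.09 ] [-60.5 -15.5]
scene keeper 0.64 [0.485 0.106 0.037] [-59.1 -16.1]
scene gate_post 0.43 [0.542 0.11  0.075] [-2.4 -8. ]
scene lab_timer 0.73 [ 0.386 -0.104 -0.002] [-143.5 -232.4]
top 0.66 white px 187.0 217.0 [0.5606 0.3518 0.0633] mag [ -1.2 234.3] 258
top 0.56 white px 208.0 218.0 [0.5572 0.2903 0.0623] mag [ -0.2 172.7] 280
top 0.18 white px 458.0 217.0 [ 0.5644 -0.4639  0.0308] mag [  60.3 -579.1] 858
top lever_grip 0.76 [0.495 0.282 0.038] [-62.  160.5]
top loop_pin 0.66 [0.486 0.1   0.091] [-58.3 -22.3]
top keeper 0.72 [0.484 0.105 0.037] [-60.6 -17.3]
top gate_post 0.58 [0.543 0.108 0.078] [ -1.9 -10.1]
top lab_timer 0.44 [ 0.384 -0.105  0.003] [-145.2 -233.8]
top marker 0.62 [0.49  0.208 0.036] [-61.   85.6]
top septum_carton 0.62 [ 0.565 -0.463 -0.001] [  60.8 -578. ]
```

View pics/r9scene.png

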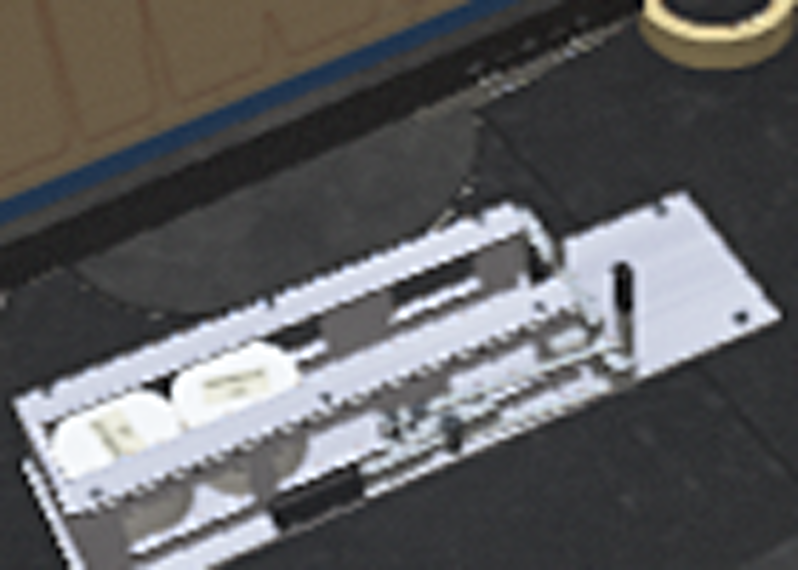

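View pics/r9top.png

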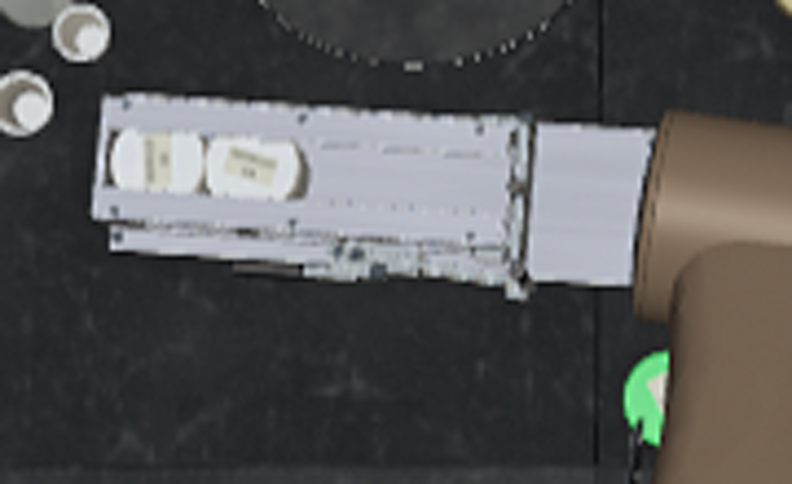

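View pics/r9t.png

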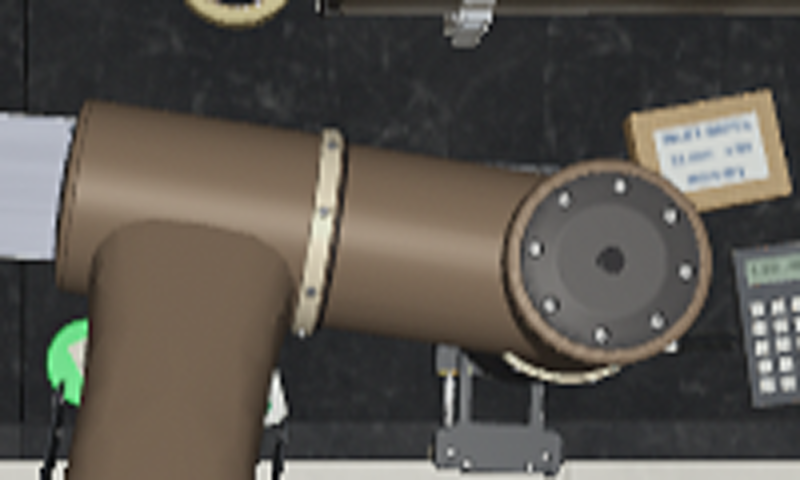

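Lever is home (grip at magazine (-60,161); expected (-60,161)), the loop is on the keeper and the gate is shut. The row is unchanged, and the timer and carton are in place. Hand in.

Run:
```python
from h import *
print(workorder.close_job())
```

```text
the job is handed in; nothing more can be done
None
```

The job is done and handed in, about 46 s into the 210 s allowed. Only two white tins stood on the bench. I set each on the apron in turn and pushed it in until the row pushed back (15 N and 9 N). Then I swung the gate to its buffer by the post, hooked the loop over the keeper, and pushed the lever past dead centre onto its stop.

**Last checks, with the arm clear:**

| Part | Found (magazine mm) | Should be |
|---|---|---|
| First tin | y ≈ 237 | y ≈ 238 |
| Second tin | about 63 mm behind it | 62.5 to 65 mm |
| Gate post | (-2, -8 to -10) | (-1, -8) |
| Loop bar | (-60.5, -15.5) | (-59.5, -17) |
| Lever grip | (-60, 161) | (-60, 161) |

- **Lever:** it stayed home after the gripper left.
- **Timer and carton:** both were where they were at the start.

**Where the readings disagreed:**
- **First tin:** the last top-camera reading put it at y ≈ 234, against 236 to 238 in earlier ones. The picture showed the row unchanged.
- **Loop bar:** the top camera put it about 6 mm short of where the scene camera and the picture showed it.
- **Marker:** the arm hid it in the last view, so I could not check it again. The gripper never came down near it.

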